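# Put the bedside book away behind the sliding door

### The arm

A 6-joint arm with a two-finger parallel gripper is mounted at the origin on the work surface. World frame = base frame: x ahead of the robot, y to its left, z up, the work surface at z = 0. Lengths are in m, angles in rad, forces in N, time in s.
With the tool pointing down it reaches from about 0.35 to 0.975 m from the base axis. Payload 7.1 kg.
Tool frame: the origin (TCP) lies midway between the tips of the shut fingers; the grasp point (between the pads) lies 19 mm behind it; z points along the fingers, x is the direction in which the jaws open and shut, and the axes are right-handed (so a half turn about z gives the same grasp; the last joint's range is limited). The gripper opens to 88 mm and grips with 3 to 60 N. Pads are 20 mm wide; open, the fingers measure 115 mm over their backs; the gripper's body (75 mm by 178 mm) begins 61 mm behind the grasp point.
Start: joints at [-1.178, 0.423, 1.63, -0, 1.089, -0.019], TCP at [0.25, -0.573, 0.223] pointing down, gripper open.
Joint ranges: [-3, 3], [-0.9, 2.11], [0.09, 2.58], [-1.31, 4.45], [0.11, 2.69], [-2.54, 2.54]. Speed limits (rad/s): [2.39, 2.39, 3.01, 3.14, 3.14, 3.14].

### API

Orientations are given as a 3x3 rotation matrix whose columns are the frame's x, y, z axes.
In Python, from workcell import robot gives the robot as it stands.
- The arm moves only by the tool send_rows, never from a script. Its arguments are lists of equal length, an entry for each row: "xyz": the shift along the tool's x, y, z in m, a list of three; "turn": the turn about the tool's z in rad; "claw": the finger opening in m, from 0 to 0.0878. In form: {"xyz": [[dx, dy, dz], ...], "turn": [turn, ...], "claw": [claw, ...]}. A call has exactly 5 rows; each row shifts and turns the commanded pose from where the row before left it, along the tool's axes as they then stand; what a row does not reach is not made up. A row lasts 1/12 s, in which the tool goes at most 41.7 mm and 7.16 degrees, less where a joint would pass 70% of its speed; a pose out of reach is approached as far as the arm can. A call is refused whole if a number of a shift passes 0.0417 or a number of a turn 0.125, either way. A call with a gripper value outside its range is refused whole. The fingers move at their own pace and stop on an object; "newtons" is the grip in N (left out, the last holds). Time passes only in rows, so rows that do not move let the fingers close, or fill a call up. It gives the time, the measured TCP pose, the force and the opening at its end, in the units of the state.
- robot.observe(): the state, without advancing time (a new reading comes with each control period).
- robot.get_image(name): name is "scene" or "top"; returns the picture (400x640x3 uint8, red, green, blue); there is no depth.
- robot.camera_params(name): a dict with "camera_matrix" (3x3 intrinsics, pixels), "R" (3x3) and "t" (3): a world point X has camera coordinates R X + t. Camera axes: x right, y down, z forward; pixel columns grow to the right and rows downward; lengths in m; the calibration is good to about 2 mm. A picture is of the moment at which its call begins. camera_params takes no time and is no camera call.
- robot.job_done(): hands the job in, once; it reports no verdict.
Trained networks look in the newest picture that a camera, given by its name, has taken for a name from the list of things; names that differ only in an ending like _2 or _b are one class to them, and where a whole thing is asked for, a point or a joint stands for the part that bears it (a point fixed in the world has none). Each returns a list of dicts, best first, with "confidence" (0 to 1); they miss things now and then, are a little off and sometimes report something else, mostly with a low value. They report only what shows in the picture. A call takes as long as a camera call.
- robot.find_in(camera, query): "centre" ([column, row] in pixels, amid what is visible of it).
- robot.masks_of(camera, query): "mask" (400x640 bool, what is visible of it) and "centre" ([column, row] in pixels, amid what is visible of it).
The state is a dict: "t": time; "q": joint angles; "joint_vel": joint speeds; "tau": joint torques, N m; "ee_pos": TCP position; "tool_rot": TCP orientation; "force": force on the tool from outside, world axes, zero at the start; "moment": the same for the moment, N m; "gripper_width": finger opening in m.
Only numpy, scipy, OpenCV 4.12 (cv2) and the standard library are available. Lean on these libraries where they do the work, as an engineer would, in place of code of your own. Each camera call takes 0.05 s, during which the arm holds its last target.

### The job

The book on the dresser belongs in the empty right-hand bay of the low wooden organiser, but things are in the way: first gently stand the candle glass that is on the book in the middle of the round cork coaster, and shift the little alarm clock to the side, out of the book's path, still standing on the dresser. Then slide the organiser's door open, push the book flat and straight into the bay until it rests against the back, and finally slide the door fully shut over it. Do not topple the candle or the clock, and leave the other things on the dresser where they are.

Things in the scene. Friction and masses are not known exactly. Their poses are not given: they have to be found in the camera images.
- book: Closed paperback lying flat, dark green cover, 105 mm (its x, depth from spine to page edge) x 148 mm (its y) x 32 mm thick, 0.25 kg. Origin: centre of its underside. Its x points roughly into the bay; the spine is the side nearest the robot. It slides on the dresser top.
- candle: Clear straight-sided candle glass with cream wax, 62 mm diameter, 80 mm tall, 0.25 kg, standing upright on top of the book at the start. Origin: centre of its underside; z is its axis.
- clock: Small white alarm clock standing on the dresser between the book and the organiser door: 45 mm deep (its x) x 80 mm wide (its y) x 60 mm tall, 0.22 kg. Origin: centre of its underside. It slides when pushed low on its side.
- coaster: Fixed round cork coaster, 100 mm diameter, 8 mm thick, on the left or the right of the dresser. Origin: centre of its underside; its top is at z = 0.008.
- organiser: Fixed low light-wood organiser, clear roof, 444 (y) x 121 (x) x 70 mm high, open in front (robot side), no floor: the book slides on the dresser. Two bays, each 210 wide, 113 deep, 65 high inside, walls 8; the roof starts 30 mm behind the front plane; the left (+y) holds books, the right (-y) is empty. Origin on the dresser top, 60.5 mm behind the front plane; x points into the bays.
- bay_mouth (a point): Middle of the right bay's mouth: on the organiser's front plane, at dresser-top height, half way across the bay. x points into the bay, y to the left along the front. The back wall is at x = 0.113 in this frame; the fully home book has its origin at x = 0.0605, its spine 8 mm inside the front plane.
- door (a joint): Sliding door panel on the organiser's front, 214 mm wide, 6 to 66 mm above the dresser, its face 9 mm in front of the front plane. Value in m: 0 = fully shut over the right (empty) bay; grows as it slides left (organiser +y) to 0.218 = fully open, over the left bay. Starts shut or up to 50 mm open. About 1.5 N moves it; it stays where left.
- door_pull (a point): Centre of the door's brass pull: an upright fin on the door, near its left end, 28 mm (x, sticking out from the door towards the robot) x 12 mm (y) x 45 mm (z). This point is 44 mm above the dresser and 22 mm in front of the organiser's front plane. Push it sideways to slide the door; it moves with the door.
- dish: Bystander: small white ceramic bowl, 96 mm diameter, 28 mm high, on the left or right, across from the coaster. Origin: centre of its underside.
- cream_jar: Bystander: white jar, 54 mm diameter, 45 mm tall. Origin: centre of its underside.
- balm_tin: Bystander: flat aluminium tin, 48 mm diameter, 18 mm high. Origin: centre of its underside.
- glasses_case: Bystander: black hard spectacle case, 160 (its x) x 60 x 38 mm. Origin: centre of its underside.
- remote: Bystander: black remote control, 45 x 150 (its y) x 18 mm. Origin: centre of its underside.

How it is judged:
On the way, in this order (a step that is already met when the one before it is completed fails the run):
1. the candle stands released on the coaster and the clock stands on the dresser out of the book's path (horizontal distance between candle and coaster below 0.025 m and height (world z) of candle between 0.005 and 0.012 m and angle between each of candle, clock's own z axis and vertical below 0.1 rad and contact force between the fingers and candle below 0.1 N and (y of clock in the frame of bay_mouth above 0.1 m or y of clock in the frame of bay_mouth below -0.1 m or x of clock in the frame of bay_mouth below -0.2 m) and height (world z) of clock below 0.008 m), for 0.2 s.
2. with the door open, the book is pushed against the back of the right bay (x of book in the frame of bay_mouth between 0.0555 and 0.066 m and y of book in the frame of bay_mouth between -0.04 and 0.04 m and height (world z) of book below 0.006 m and angle between book's own z axis and vertical below 0.08 rad and angle between the x axis of book and the x axis of bay_mouth, either way round below 0.08 rad and value of joint door above 0.12 m), for 0.2 s.
At the end, for the whole second after the job is handed in: Book flat in the right bay, within 5 mm of the back, 40 mm of mid-bay, 0.08 rad of straight; door within 10 mm of shut; candle upright within 25 mm of the coaster centre; clock upright on the dresser, 100 mm or more to a side of the bay's middle line or 200 mm in front of it; all at rest (all of step 1 and x of book in the frame of bay_mouth between 0.0555 and 0.066 m and y of book in the frame of bay_mouth between -0.04 and 0.04 m and height (world z) of book below 0.006 m and angle between book's own z axis and vertical below 0.08 rad and angle between the x axis of book and the x axis of bay_mouth, either way round below 0.08 rad and value of joint door below 0.01 m and linear speed of each of candle, clock, book below 0.02 m/s); the robot touches nothing.
It fails at once if the candle or the clock is toppled (angle between any of candle, clock's own z axis and vertical above 0.7 rad).
It fails at once if the candle is dropped (moves faster than 0.5 m/s while not held) (linear speed of candle above 0.5 m/s and contact force between the fingers and candle below 0.05 N).
It fails at once if a bystander is moved more than 30 mm (distance of any of dish, cream_jar, balm_tin, glasses_case, remote from where it was at the start of the episode above 0.03 m).
It also fails if it takes over 72 s, if anything falls off the work surface, if the arm or the gripper's body presses on something with over 40 N, if the wrist force passes 120 N, or if a joint passes its speed limit or range.

## Working session

There is one attempt and no reset: what is moved stays moved. The work goes in short steps, Python scripts to look and compute and a tool call to move; the robot and the scene stay as the last step left them, time stands still between calls to the robot, and variables do not carry over. Pictures are saved under pics/ and viewed, and the job is handed in when it is done.

Besides the shell and the picture viewer there is one more tool, called after "Call:" as a command line: name --pt "numbers of a row" for each row, then --argument value for the rest. send_rows: Moves the arm, as the interface text tells. Its arguments: {"type":"object","properties":{"xyz":{"type":"array"},"turn":{"type":"array"},"claw":{"type":"array"},"newtons":{"type":"number"}},"required":["xyz","turn","claw"]}

```bash
mkdir -p pics; ls
python3 - <<'E'
from workcell import robot
import cv2,numpy as np
for n in ["scene","top"]:
    im=robot.get_image(n); cv2.imwrite(f"pics/{n}0.png",im[:,:,::-1])
    p=robot.camera_params(n); print(n,{k:np.round(v,3).tolist() for k,v in p.items()})
    for q in ["book","candle","clock","coaster","organiser","door","door_pull","dish","cream_jar","balm_tin","glasses_case","remote"]:
        r=robot.find_in(n,q); print(q,[(np.round(d["centre"]).tolist(),round(d["confidence"],2)) for d in r[:2]])
s=robot.observe();print(s["t"],s["ee_pos"],s["tool_rot"],s["gripper_width"])
E
```

```text
pics
scene {'camera_matrix': [[442.636, 0.0, 321.5], [0.0, 442.636, 197.677], [0.0, 0.0, 1.0]], 'R': [[0.777, 0.629, 0.003], [0.528, -0.649, -0.547], [-0.342, 0.427, -0.837]], 't': [-0.425, -0.242, 1.62]}
book [([275.0, 249.0], 0.67)]
candle [([278.0, 232.0], 0.78)]
clock [([297.0, 262.0], 0.6)]
coaster [([342.0, 134.0], 0.75), ([281.0, 229.0], 0.39)]
organiser [([350.0, 248.0], 0.74)]
door [([326.0, 245.0], 0.63)]
door_pull [([325.0, 247.0], 0.93), ([322.0, 196.0], 0.31)]
dish [([218.0, 246.0], 0.8)]
cream_jar [([321.0, 198.0], 0.81), ([272.0, 248.0], 0.38)]
balm_tin [([302.0, 184.0], 0.65)]
glasses_case [([236.0, 321.0], 0.79)]
remote [([394.0, 135.0], 0.84)]
top {'camera_matrix': [[444.714, 0.0, 311.719], [0.0, 444.714, 196.936], [0.0, 0.0, 1.0]], 'R': [[-0.013, -1.0, 0.027], [-0.982, 0.007, -0.187], [0.186, -0.029, -0.982]], 't': [-0.01, 0.54, 1.068]}
book []
candle [([377.0, 200.0], 0.91)]
clock [([381.0, 172.0], 0.64), ([366.0, 211.0], 0.48)]
coaster [([183.0, 256.0], 0.75)]
organiser [([314.0, 131.0], 0.87)]
door [([345.0, 156.0], 0.72)]
door_pull [([314.0, 128.0], 0.17)]
dish [([422.0, 252.0], 0.76)]
cream_jar [([291.0, 208.0], 0.82)]
balm_tin [([290.0, 235.0], 0.81), ([378.0, 172.0], 0.43)]
glasses_case [([467.0, 176.0], 0.89)]
remote [([141.0, 200.0], 0.96)]
1.3 [ 0.25016438 -0.57272941  0.22267196] [[ 4.00266524e-01 -9.16398772e-01 -2.64401979e-05]
 [-9.16398772e-01 -4.00266524e-01 -1.66943773e-05]
 [ 4.71558075e-06  3.09119653e-05 -1.00000000e+00]] 0.08788892035302229
```

View images.

View pics/scene0.png

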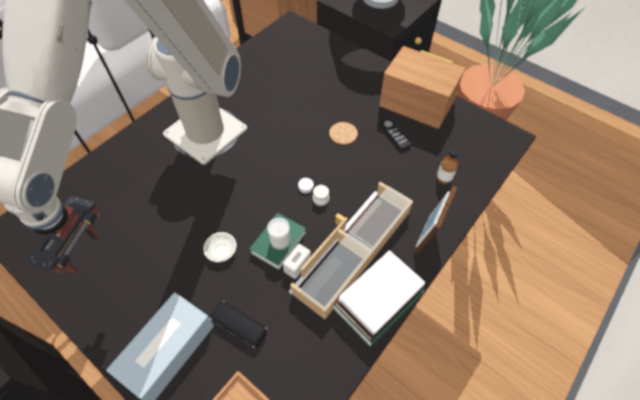

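View pics/top0.png

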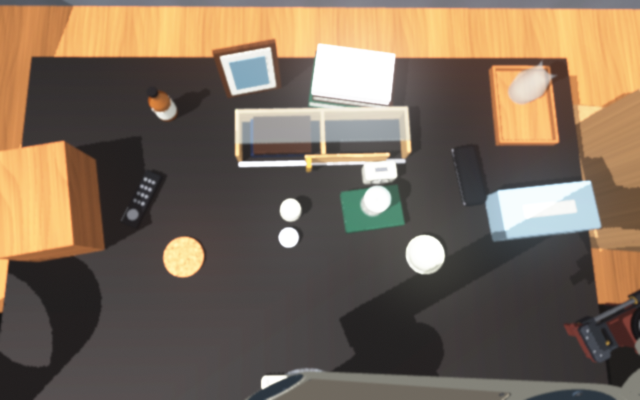

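Run:
```python
import cv2
im=cv2.imread("pics/top0.png")[90:290,120:520];cv2.imwrite("pics/top0z.png",cv2.resize(im,(800,400),interpolation=cv2.INTER_CUBIC))
im=cv2.imread("pics/scene0.png")[170:370,180:440];cv2.imwrite("pics/scene0z.png",cv2.resize(im,(780,600),interpolation=cv2.INTER_CUBIC))
```

```text
(no output)
```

View pics/top0z.png

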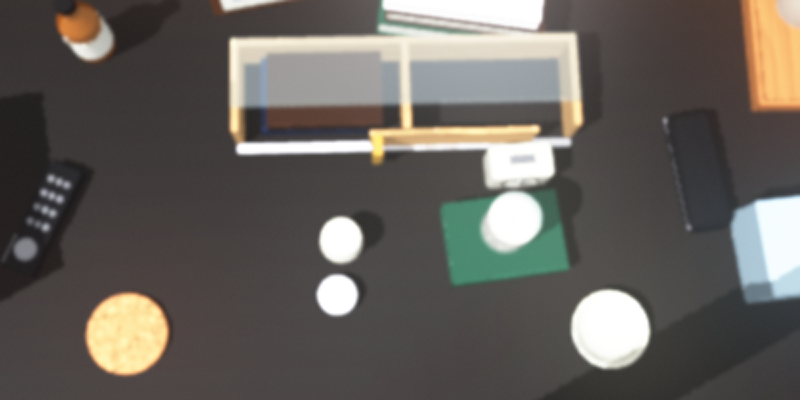

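View pics/scene0z.png

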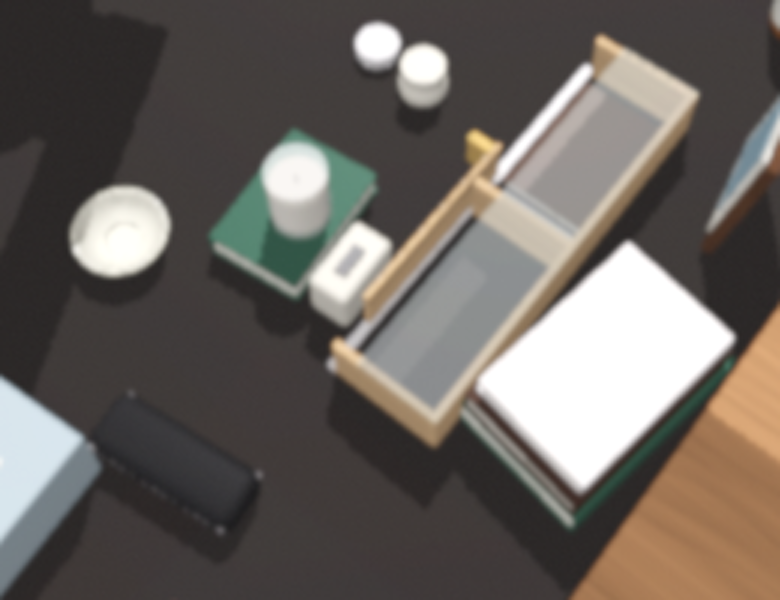

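```bash
cat > h.py <<'E'
from workcell import robot
import cv2,numpy as np
from scipy.optimize import minimize,least_squares
P={n:robot.camera_params(n) for n in("scene","top")}
def proj(n,X):
    p=P[n];X=np.atleast_2d(X);c=X@np.array(p["R"]).T+np.array(p["t"]);u=c@np.array(p["camera_matrix"]).T
    return u[:,:2]/u[:,2:]
def ray(n,uv,z):
    p=P[n];R=np.array(p["R"]);t=np.array(p["t"]);o=-R.T@t
    d=R.T@np.linalg.solve(np.array(p["camera_matrix"]),[uv[0],uv[1],1.]);return o+d*(z-o[2])/d[2]
def box(dx,dy,dz,z0=0): return np.array([[a*dx/2,b*dy/2,z0+c*dz] for a in(-1,1) for b in(-1,1) for c in(0,1)])
def cyl(d,h,z0=0):
    a=np.linspace(0,2*np.pi,48,endpoint=False);c=np.c_[np.cos(a),np.sin(a)]*d/2
    return np.vstack([np.c_[c,np.full(48,z0)],np.c_[c,np.full(48,z0+h)]])
S={"candle":cyl(.062,.08),"clock":box(.045,.08,.06),"coaster":cyl(.1,.008),"dish":cyl(.096,.028),"cream_jar":cyl(.054,.045),"balm_tin":cyl(.048,.018),"glasses_case":box(.16,.06,.038),"remote":box(.045,.15,.018),"book":box(.105,.148,.032)}
def place(pts,x,y,yaw,z=0):
    c,s=np.cos(yaw),np.sin(yaw);return np.c_[x+c*pts[:,0]-s*pts[:,1],y+s*pts[:,0]+c*pts[:,1],pts[:,2]+z]
def sil(n,X,k=4):
    m=np.zeros((400*k,640*k),np.uint8);h=cv2.convexHull(((proj(n,X)+.5)*k).astype(np.float32))
    cv2.fillConvexPoly(m,np.round(h).astype(np.int32),1);return m
def mask(n,q):
    r=robot.masks_of(n,q);return (r[0]["mask"],r[0]["confidence"]) if r else (None,0)
def fit(q,masks,z=0,x0=None,yaw=True):
    k=4;M={n:cv2.resize(m.astype(np.uint8),None,fx=k,fy=k,interpolation=cv2.INTER_NEAREST) for n,m in masks.items()}
    if x0 is None:
        n=list(masks)[0];v,u=np.nonzero(masks[n]);g=ray(n,(u.mean(),v.mean()),z+S[q][:,2].max()/2);x0=[g[0],g[1],0]
    def f(p):
        e=0
        for n in M:
            s=sil(n,place(S[q],p[0],p[1],p[2]*5 if yaw else 0,z));e+=1-(s&M[n]).sum()/max(1,(s|M[n]).sum())
        return e
    best=None
    for w in ([0,.5,-.5,1,-1,1.5] if yaw=="all" else [x0[2]]):
        a=np.array([x0[0],x0[1],w/5]);sx=np.array([a,a+[.01,0,0],a+[0,.01,0],a+[0,0,.04]])
        r=minimize(f,a,method="Nelder-Mead",options=dict(initial_simplex=sx,xatol=2e-4,fatol=1e-4))
        if best is None or r.fun<best.fun: best=r
    return best.x*[1,1,5],best.fun/len(M)
def look(tag):
    for n in P:
        cv2.imwrite(f"pics/{n}_{tag}.png",robot.get_image(n)[:,:,::-1])
E
python3 - <<'E'
from h import *
for n in P: robot.get_image(n)
for q in ["candle","clock","coaster","dish","cream_jar","balm_tin","glasses_case","remote"]:
    z=.032 if q=="candle" else 0
    ms={}
    for n in P:
        m,c=mask(n,q)
        if m is not None: ms[n]=m
    bx=q in("clock","glasses_case","remote")
    for use in ([*ms],)+tuple([k] for k in ms):
        p,e=fit(q,{k:ms[k] for k in use},z,yaw="all" if bx and len(use)==2 else bx)
        print(q,use,np.round(p,4),round(e,3))
# organiser edges: picks
pk={"back-left top":(235,110),"back-right top":(408.5,107.5),"front-right":(411,151)}
for k,v in pk.items(): print(k,ray("top",v,.07))
for k,v in {"nl":(345,231.5),"nr":(404.5,225),"fl":(341,193),"fr":(397.5,185.5)}.items(): print("book",k,ray("top",v,.032))
E
```

```text
candle ['scene'] [ 0.5224 -0.1701  0.0589] 0.044
candle ['scene'] [ 0.5224 -0.1701  0.0589] 0.044
clock ['scene', 'top'] [ 0.605  -0.1918  3.3095] 0.552
clock ['scene'] [ 0.6052 -0.1915  0.1883] 0.104
clock ['top'] [0.3958 0.3008 0.9376] 0.288
coaster ['scene', 'top'] [ 0.3975  0.3105 -0.0004] 0.077
coaster ['scene'] [0.3956 0.3106 0.2784] 0.063
coaster ['top'] [0.3989 0.3117 0.0575] 0.072
dish ['scene', 'top'] [ 0.3951 -0.3    -0.018 ] 0.17
dish ['scene'] [ 0.3817 -0.2941 -0.0767] 0.201
dish ['top'] [ 0.3972 -0.3011  0.0997] 0.117
cream_jar ['scene', 'top'] [0.5124 0.0387 0.071 ] 0.127
cream_jar ['scene'] [0.5129 0.0377 0.1029] 0.101
cream_jar ['top'] [0.5124 0.0396 0.0642] 0.151
balm_tin ['scene', 'top'] [0.4428 0.0455 0.0713] 0.097
balm_tin ['scene'] [0.4427 0.0435 0.0659] 0.088
balm_tin ['top'] [0.4431 0.0464 0.0036] 0.075
glasses_case ['scene', 'top'] [ 0.6021 -0.431   0.1296] 0.121
glasses_case ['scene'] [ 0.6005 -0.4316  0.1549] 0.082
glasses_case ['top'] [ 0.601  -0.431   0.0992] 0.158
remote ['scene', 'top'] [ 0.5463  0.4221 -1.9794] 0.114
remote ['scene'] [0.5414 0.4208 1.1242] 0.139
remote ['top'] [0.5477 0.4225 1.1685] 0.085
back-left top [0.76338202 0.17788912 0.07      ]
back-right top [ 0.76944754 -0.26859766  0.07      ]
front-right [ 0.65266279 -0.26873435  0.07      ]
book nl [ 0.45363016 -0.09939307  0.032     ]
book nr [ 0.46874789 -0.25148599  0.032     ]
book fl [ 0.5528597  -0.09173775  0.032     ]
book fr [ 0.57156974 -0.23859969  0.032     ]
```

```bash
cat > ov.py <<'E'
from h import *
def wire(im,n,X,col,k):
    Q=((proj(n,X)-off[n])*k).astype(int)
    for a,b in [(0,1),(2,3),(4,5),(6,7),(0,2),(1,3),(4,6),(5,7),(0,4),(1,5),(2,6),(3,7)]: cv2.line(im,tuple(map(int,Q[a])),tuple(map(int,Q[b])),col,1,cv2.LINE_AA)
off={"top":np.array([220,90]),"scene":np.array([220,170])}
E
python3 - <<'E'
from ov import *
for n in P:
    k=4;o=off[n];im=robot.get_image(n)[o[1]:o[1]+150,o[0]:o[0]+200,::-1];im=cv2.resize(im,None,fx=k,fy=k,interpolation=cv2.INTER_CUBIC)
    wire(im,n,place(box(.121,.444,.07),.706,-.0454,.0136),(0,0,255),k)
    wire(im,n,place(box(.105,.148,.032),.5117,-.1703,.108),(0,255,255),k)
    wire(im,n,place(box(.045,.08,.06),.6052,-.1915,.188),(255,0,255),k)
    Q=((proj(n,place(cyl(.062,.08),.5224,-.1701,0,.032))-o)*k).astype(int)
    cv2.polylines(im,[Q[:48]],1,(255,255,0));cv2.polylines(im,[Q[48:]],1,(255,255,0))
    cv2.imwrite(f"pics/ov_{n}.png",im)
E
```

```text
(no output)
```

View pics/ov_top.png

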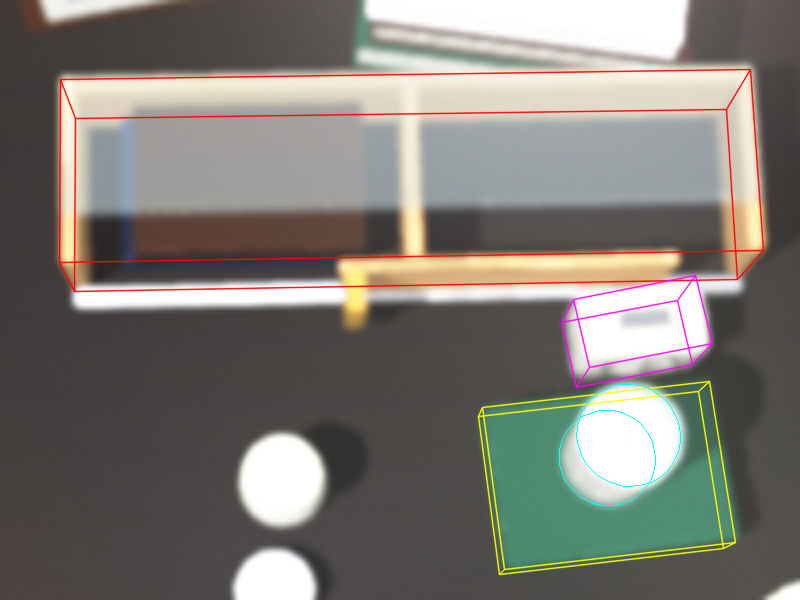

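View pics/ov_scene.png

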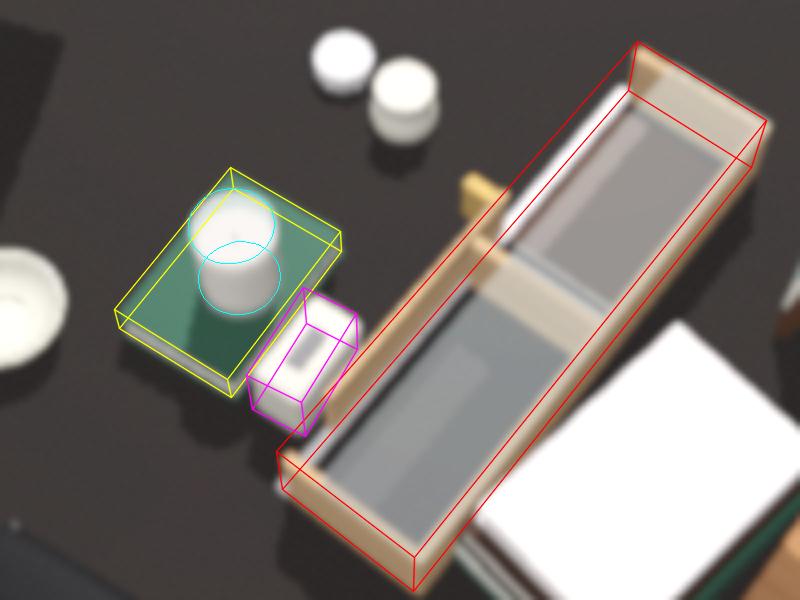

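Call:
send_rows --pt "-0.0214 -0.0338 0" --pt "-0.0241 -0.032 0" --pt "-0.0266 -0.03 0" --pt "-0.0289 -0.0278 0" --pt "-0.031 -0.0254 0" --turn '[0.08,0.08,0.08,0.08,0.08]' --claw '[0.0878,0.0878,0.0878,0.0878,0.0878]' --newtons 10

```text
t: 2.72
ee_pos: [0.3629, -0.4052, 0.2228]
tool_rot: [[0.007, -1.0, 0.0], [-1.0, -0.007, -0.0], [0.0, -0.0, -1.0]]
force: [1.7, 0.4, 1.1]
gripper_width: 0.0876
```

Call:
send_rows --pt "-0.033 -0.022 0" --pt "-0.033 -0.022 0" --pt "-0.033 -0.022 0" --pt "-0.033 -0.022 0" --pt "-0.033 -0.022 0" --turn '[0,0,0,0,0]' --claw '[0.0878,0.0878,0.0878,0.0878,0.0878]'

```text
t: 3.13
ee_pos: [0.4712, -0.2387, 0.2229]
tool_rot: [[0.012, -1.0, 0.0], [-1.0, -0.012, -0.0], [0.0, -0.0, -1.0]]
force: [0.4, -1.1, -0.2]
gripper_width: 0.0877
```

```bash
cat > st.py <<'E'
from h import *
import sys
s=robot.observe();R=np.array(s["tool_rot"]);p=np.array(s["ee_pos"])
print("t",round(s["t"],2),"p",p.round(4),"yaw",np.degrees(np.arctan2(R[1,0],R[0,0])).round(2),"w",round(s["gripper_width"],4),"F",np.round(s["force"],1),"q",np.round(s["q"],2))
if len(sys.argv)>3:
    T=np.array(list(map(float,sys.argv[1:4])));print("tool delta",(R.T@(T-p)).round(4))
E
python3 st.py .5224 -.1701 .066
python3 - <<'E'
from h import *
print(ray("top",(308.5,166),.066),ray("top",(308.5,170),.066))
E
```

```text
t 3.13 p [ 0.4712 -0.2387  0.2229] yaw -89.33 w 0.0877 F [ 0.4 -1.1 -0.2] q [-0.49  0.28  1.84 -0.    1.02  1.07]
tool delta [-0.0681 -0.052   0.157 ]
[ 0.61588309 -0.00830024  0.066     ] [ 0.60553165 -0.00818359  0.066     ]
```

Call:
send_rows --pt "-0.034 -0.026 0" --pt "-0.034 -0.026 0" --pt "0 0 0.032" --pt "0 0 0.032" --pt "0 0 0.03" --turn '[0,0,0,0,0]' --claw '[0.0878,0.0878,0.0878,0.0878,0.0878]'

```text
t: 3.55
ee_pos: [0.521, -0.1726, 0.128]
tool_rot: [[0.014, -1.0, 0.002], [-1.0, -0.014, -0.001], [0.001, -0.002, -1.0]]
force: [0.6, 0.2, -0.4]
gripper_width: 0.0874
```

```bash
python3 st.py .5224 -.1701 .066; python3 -c "
from h import *
look('a')
im=cv2.imread('pics/scene_a.png')[170:320,180:380];cv2.imwrite('pics/za.png',cv2.resize(im,None,fx=3,fy=3))"
```

```text
t 3.55 p [ 0.521  -0.1726  0.128 ] yaw -89.19 w 0.0874 F [ 0.6  0.2 -0.4] q [-0.34  0.44  1.87 -0.    0.83  1.22]
tool delta [-0.0025 -0.0013  0.062 ]
```

View pics/za.png

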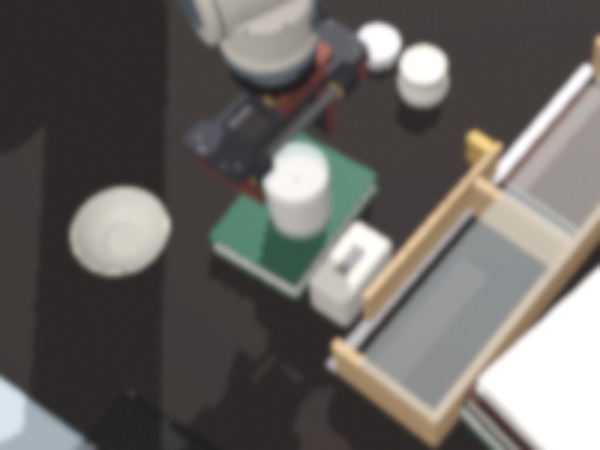

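```bash
python3 -c "
from h import *
p=np.array(robot.observe()['ee_pos']);print((proj('scene',p)-[180,170])*3,(proj('scene',p+[0,.05,0])-[180,170])*3,(proj('scene',p-[0,.05,0])-[180,170])*3)"
```

```text
[[286.92059301 161.10386092]] [[321.69790463 126.29049884]] [[250.94938263 197.11235936]]
```

Call:
send_rows --pt "-0.001 0 0.02" --pt "0 0 0.02" --pt "0 0 0.016" --pt "0 0 0.005" --pt "0 0 0" --turn '[0,0,0,0,0]' --claw '[0.0878,0.0878,0.0878,0.0878,0.0878]'

```text
t: 4.07
ee_pos: [0.5201, -0.1729, 0.0679]
tool_rot: [[0.011, -1.0, -0.001], [-1.0, -0.011, 0.0], [-0.0, 0.001, -1.0]]
force: [-0.6, 0.3, -0.3]
gripper_width: 0.0876
```

Call:
send_rows --pt "0 0 0" --pt "0 0 0" --pt "0 0 0" --pt "0 0 0" --pt "0 0 0" --turn '[0,0,0,0,0]' --claw '[0.075,0.066,0.06,0.055,0.055]' --newtons 15

```text
t: 4.48
ee_pos: [0.5207, -0.1726, 0.0687]
tool_rot: [[0.012, -1.0, 0.001], [-1.0, -0.012, -0.0], [0.0, -0.001, -1.0]]
force: [-1.4, 2.5, 8.1]
gripper_width: 0.0619
```

Call:
send_rows --pt "0 0 0" --pt "0 0 0" --pt "0 0 0" --pt "0 0 -0.005" --pt "0 0 -0.01" --turn '[0,0,0,0,0]' --claw '[0.055,0.055,0.055,0.055,0.055]'

```text
t: 4.9
ee_pos: [0.5192, -0.1723, 0.0823]
tool_rot: [[0.012, -1.0, -0.002], [-1.0, -0.012, 0.001], [-0.001, 0.002, -1.0]]
force: [-0.2, 0.4, -2.7]
gripper_width: 0.0618
```

```bash
python3 st.py .5224 -.1701 .066; python3 -c "
from h import *
look('b')
im=cv2.imread('pics/scene_b.png')[170:320,180:380];cv2.imwrite('pics/zb.png',cv2.resize(im,None,fx=3,fy=3))"
```

```text
t 4.9 p [ 0.5192 -0.1723  0.0823] yaw -89.32 w 0.0618 F [-0.2  0.4 -2.7] q [-0.34  0.52  1.89 -0.    0.74  1.22]
tool delta [-0.0022 -0.0032  0.0163]
```

View pics/zb.png

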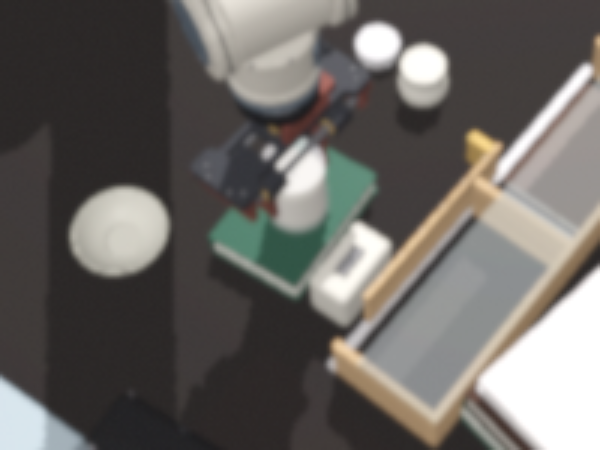

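Call:
send_rows --pt "0 0 -0.02" --pt "-0.0146 0.0035 -0.02" --pt "-0.0243 0.0059 -0.01" --pt "-0.034 0.0082 0" --pt "-0.0389 0.0094 0" --turn '[0,0,0,0,0]' --claw '[0.055,0.055,0.055,0.055,0.055]'

```text
t: 5.42
ee_pos: [0.4926, -0.0612, 0.1338]
tool_rot: [[0.009, -1.0, 0.003], [-1.0, -0.009, -0.001], [0.001, -0.003, -1.0]]
force: [0.1, 0.8, -2.4]
gripper_width: 0.062
```

Call:
send_rows --pt "-0.0389 0.0094 0" --pt "-0.0389 0.0094 0" --pt "-0.0389 0.0094 0" --pt "-0.0389 0.0094 0" --pt "-0.0389 0.0094 0" --turn '[0,0,0,0,0]' --claw '[0.055,0.055,0.055,0.055,0.055]'

```text
t: 5.83
ee_pos: [0.4418, 0.1344, 0.133]
tool_rot: [[0.011, -1.0, 0.001], [-1.0, -0.011, 0.0], [-0.0, -0.001, -1.0]]
force: [0.9, 0.4, -2.1]
gripper_width: 0.0619
```

Call:
send_rows --pt "-0.0389 0.0094 0" --pt "-0.0389 0.0094 0" --pt "-0.034 0.0082 0" --pt "-0.0243 0.0059 0" --pt "-0.0146 0.0035 0" --turn '[0,0,0,0,0]' --claw '[0.055,0.055,0.055,0.055,0.055]'

```text
t: 6.25
ee_pos: [0.4036, 0.2857, 0.1329]
tool_rot: [[0.014, -1.0, 0.001], [-1.0, -0.014, 0.001], [-0.001, -0.001, -1.0]]
force: [-0.2, -0.4, -1.4]
gripper_width: 0.0619
```

```bash
python3 st.py .3965 .3108 .0465; python3 -c "
from h import *
for n in P:
    robot.get_image(n)
    for q in ('candle','coaster'):
        m,c=mask(n,q)
        if m is not None: v,u=np.nonzero(m);print(n,q,u.mean(),v.mean(),c)
look('c')"
```

```text
t 6.25 p [0.4036 0.2857 0.1329] yaw -89.19 w 0.0619 F [-0.2 -0.4 -1.4] q [0.59 0.37 1.98 0.   0.79 2.15]
tool delta [-0.0251  0.0068  0.0865]
scene candle 344.8730650154799 113.94427244582043 0.88
scene coaster 343.07093821510296 133.62471395881008 0.66
top coaster 193.48387096774192 266.51612903225805 0.57
```

View pics/scene_c.png

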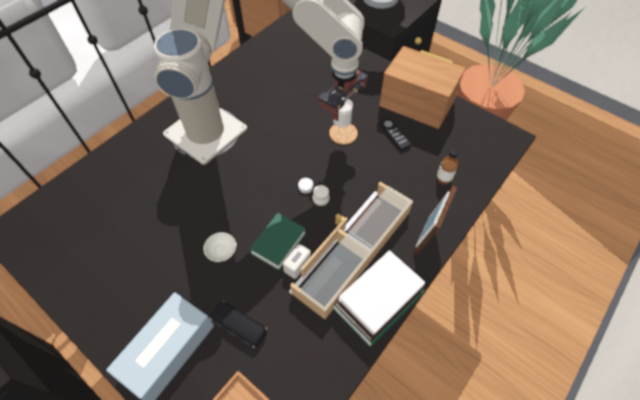

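Call:
send_rows --pt "-0.015 0.004 0" --pt "-0.01 0.003 0.015" --pt "0 0 0.02" --pt "0 0 0.02" --pt "0 0 0.015" --turn '[0,0,0,0,0]' --claw '[0.055,0.055,0.055,0.055,0.055]'

```text
t: 7.07
ee_pos: [0.3971, 0.307, 0.0616]
tool_rot: [[0.011, -1.0, -0.001], [-1.0, -0.011, -0.0], [0.0, 0.001, -1.0]]
force: [-0.9, -0.2, -1.4]
gripper_width: 0.0622
```

Call:
send_rows --pt "0 0 0.006" --pt "0 0 0.004" --pt "0 0 0.002" --pt "0 0 0.001" --pt "0 0 0" --turn '[0,0,0,0,0]' --claw '[0.055,0.055,0.055,0.055,0.055]'

```text
t: 7.48
ee_pos: [0.3976, 0.3081, 0.0502]
tool_rot: [[0.011, -1.0, 0.001], [-1.0, -0.011, 0.001], [-0.001, -0.001, -1.0]]
force: [0.3, 0.4, -2.2]
gripper_width: 0.0618
```

```bash
python3 st.py .3965 .3108 .0445; python3 -c "
from h import *
look('d')
for n in P:
  c=proj(n,[.397,.311,.04])[0].astype(int)-[50,38];im=cv2.imread(f'pics/{n}_d.png')[c[1]:c[1]+75,c[0]:c[0]+100];cv2.imwrite(f'pics/z{n}d.png',cv2.resize(im,None,fx=5,fy=5))"
```

```text
t 7.48 p [0.3976 0.3081 0.0502] yaw -89.34 w 0.0618 F [ 0.3  0.4 -2.2] q [0.64 0.53 1.99 0.   0.62 2.19]
tool delta [-0.0027  0.0011  0.0057]
```

View pics/zscened.png

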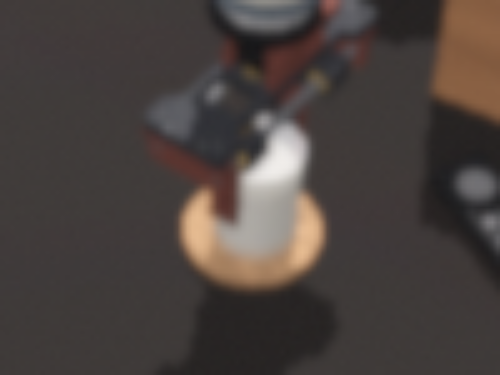

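Candle sits over the coaster centre (about (255,240) in the crop), still ~5 mm above it by my numbers. I'll lower in 1 mm rows and watch the force.

Call:
send_rows --pt "0 0 0.002" --pt "0 0 0.001" --pt "0 0 0.001" --pt "0 0 0.001" --pt "0 0 0" --turn '[0,0,0,0,0]' --claw '[0.055,0.055,0.055,0.055,0.055]'

```text
t: 8.0
ee_pos: [0.3971, 0.308, 0.0447]
tool_rot: [[0.012, -1.0, 0.0], [-1.0, -0.012, 0.0], [-0.0, -0.0, -1.0]]
force: [0.3, 0.2, -1.1]
gripper_width: 0.0623
```

Call:
send_rows --pt "0 0 0.001" --pt "0 0 0" --pt "0 0 0.001" --pt "0 0 0" --pt "0 0 0" --turn '[0,0,0,0,0]' --claw '[0.055,0.055,0.055,0.055,0.055]'

```text
t: 8.42
ee_pos: [0.3973, 0.308, 0.044]
tool_rot: [[0.012, -1.0, 0.001], [-1.0, -0.012, 0.0], [-0.0, -0.001, -1.0]]
force: [-2.8, -2.8, 17.2]
gripper_width: 0.0619
```

Call:
send_rows --pt "0 0 -0.001" --pt "0 0 0" --pt "0 0 0" --pt "0 0 0" --pt "0 0 0" --turn '[0,0,0,0,0]' --claw '[0.055,0.062,0.066,0.07,0.08]'

```text
t: 8.83
ee_pos: [0.3971, 0.308, 0.0435]
tool_rot: [[0.012, -1.0, -0.0], [-1.0, -0.012, -0.0], [0.0, 0.0, -1.0]]
force: [0.8, 0.6, 0.1]
gripper_width: 0.0735
```

Call:
send_rows --pt "0 0 0" --pt "0 0 -0.01" --pt "0 0 -0.02" --pt "0 0 -0.03" --pt "0 0 -0.03" --turn '[0,0,0,0,0]' --claw '[0.0878,0.0878,0.0878,0.0878,0.0878]'

```text
t: 9.25
ee_pos: [0.3964, 0.3074, 0.1346]
tool_rot: [[0.012, -1.0, -0.002], [-1.0, -0.012, -0.001], [0.001, 0.002, -1.0]]
force: [-0.3, -0.0, -0.2]
gripper_width: 0.0878
```

```bash
python3 st.py .605 -.118 .16; python3 -c "
from h import *
look('e')
ms={}
for n in P:
    robot.get_image(n);m,c=mask(n,'candle')
    if m is not None and m.sum()>50: print(n,fit('candle',{n:m},.008,[.397,.31,0],False),c)
c=proj('scene',[.397,.311,.04])[0].astype(int)-[50,38];im=cv2.imread('pics/scene_e.png')[c[1]:c[1]+75,c[0]:c[0]+100];cv2.imwrite('pics/ze.png',cv2.resize(im,None,fx=5,fy=5))"
```

```text
t 9.25 p [0.3964 0.3074 0.1346] yaw -89.32 w 0.0878 F [-0.3 -0.  -0.2] q [0.64 0.38 1.96 0.   0.81 2.19]
tool delta [ 0.4279 -0.2035 -0.0252]
scene (array([0.39763278, 0.31098308, 0.05958777]), np.float64(0.07516163793103448)) 0.75
top (array([0.39801452, 0.31315094, 0.10086671]), np.float64(0.7892613028082023)) 0.74
```

View pics/ze.png

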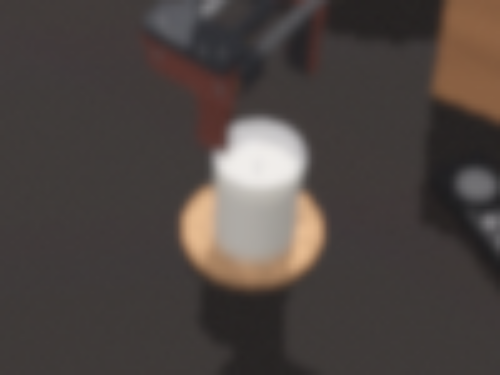

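Call:
send_rows --pt "0 0 -0.025" --pt "0.02 -0.0095 -0.005" --pt "0.0357 -0.017 0" --pt "0.0357 -0.017 0" --pt "0.0357 -0.017 0" --turn '[0,0,0,0,0]' --claw '[0.0878,0.06,0.04,0.0,0.0]'

```text
t: 9.97
ee_pos: [0.4587, 0.1801, 0.1626]
tool_rot: [[0.013, -1.0, -0.002], [-1.0, -0.013, -0.001], [0.001, 0.002, -1.0]]
force: [1.4, 0.2, 0.3]
gripper_width: 0.0646
```

Call:
send_rows --pt "0.0357 -0.017 0" --pt "0.0357 -0.017 0" --pt "0.0357 -0.017 0" --pt "0.0357 -0.017 0" --pt "0.0357 -0.017 0" --turn '[0,0,0,0,0]' --claw '[0,0,0,0,0]'

```text
t: 10.38
ee_pos: [0.5457, 0.0021, 0.1621]
tool_rot: [[0.012, -1.0, -0.003], [-1.0, -0.012, 0.0], [-0.0, 0.003, -1.0]]
force: [0.1, -0.8, -0.2]
gripper_width: 0.0316
```

Call:
send_rows --pt "0.0357 -0.017 0" --pt "0.0357 -0.017 0" --pt "0.035 -0.0165 0" --pt "0.0165 -0.0075 0" --pt "0 0 0" --turn '[0,0,0,0,0]' --claw '[0,0,0,0,0]'

```text
t: 10.8
ee_pos: [0.6064, -0.1214, 0.1621]
tool_rot: [[0.008, -1.0, -0.001], [-1.0, -0.008, -0.0], [0.0, 0.001, -1.0]]
force: [-0.9, -1.0, 0.8]
gripper_width: 0.0007
```

```bash
python3 st.py .605 -.118 .015; python3 -c "
from h import *
look('f')
robot.get_image('scene');m,c=mask('scene','clock');print(fit('clock',{'scene':m},0,[.605,-.19,.1]),c)
im=cv2.imread('pics/scene_f.png')[170:320,180:380];cv2.imwrite('pics/zf.png',cv2.resize(im,None,fx=3,fy=3))"
```

```text
t 10.8 p [ 0.6064 -0.1214  0.1621] yaw -89.53 w 0.0007 F [-0.9 -1.   0.8] q [-0.22  0.49  1.69 -0.    0.97  1.35]
tool delta [-0.0034  0.0012  0.1471]
(array([ 0.60357575, -0.18963352,  0.20595817]), np.float64(0.13242280285035635)) 0.95
```

View pics/zf.png

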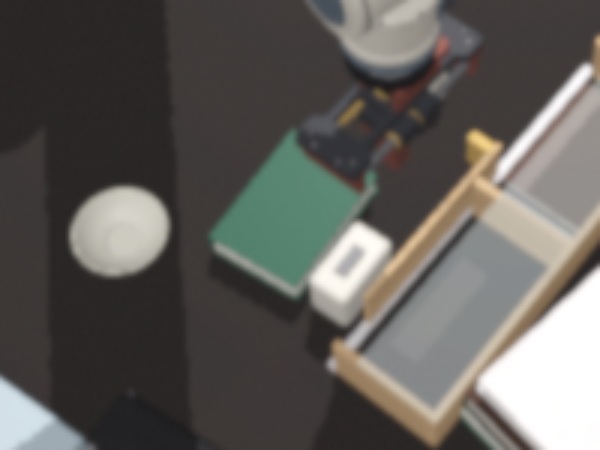

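Call:
send_rows --pt "-0.003 0 0.03" --pt "0 0 0.035" --pt "0 0 0.035" --pt "0 0 0.03" --pt "0 0 0.015" --turn '[0,0,0,0,0]' --claw '[0,0,0,0,0]'

```text
t: 11.42
ee_pos: [0.6026, -0.1126, 0.0151]
tool_rot: [[0.014, -1.0, -0.005], [-1.0, -0.014, 0.001], [-0.001, 0.005, -1.0]]
force: [-0.4, 0.3, 0.1]
gripper_width: 0.0006
```

```bash
python3 st.py .605 -.225 .015; python3 -c "
from h import *
look('g')
im=cv2.imread('pics/scene_g.png')[170:320,180:380];cv2.imwrite('pics/zg.png',cv2.resize(im,None,fx=3,fy=3))"
```

```text
t 11.42 p [ 0.6026 -0.1126  0.0151] yaw -89.19 w 0.0006 F [-0.4  0.3  0.1] q [-0.2   0.69  1.74  0.    0.71  1.35]
tool delta [ 0.1124 -0.0008 -0.    ]
```

View pics/zg.png

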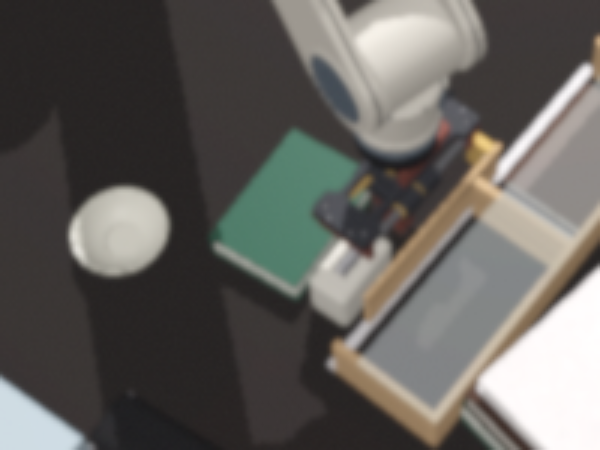

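Call:
send_rows --pt "0.01 -0.0004 0" --pt "0.01 0 0" --pt "0.01 0 0" --pt "0.01 0 0" --pt "0.01 0 0" --turn '[0,0,0,0,0]' --claw '[0,0,0,0,0]'

```text
t: 11.93
ee_pos: [0.6075, -0.1663, 0.0202]
tool_rot: [[0.011, -1.0, 0.002], [-1.0, -0.011, -0.0], [0.0, -0.002, -1.0]]
force: [0.0, 6.7, 5.9]
gripper_width: 0.0004
```

```bash
python3 st.py .605 -.225 .015; python3 -c "
from h import *
look('h')
im=cv2.imread('pics/scene_h.png')[170:320,180:380];cv2.imwrite('pics/zh.png',cv2.resize(im,None,fx=3,fy=3))"
```

```text
t 11.93 p [ 0.6075 -0.1663  0.0202] yaw -89.37 w 0.0004 F [0.  6.7 5.9] q [-0.29  0.7   1.71  0.    0.73  1.27]
tool delta [0.0587 0.0032 0.0052]
```

View pics/zh.png

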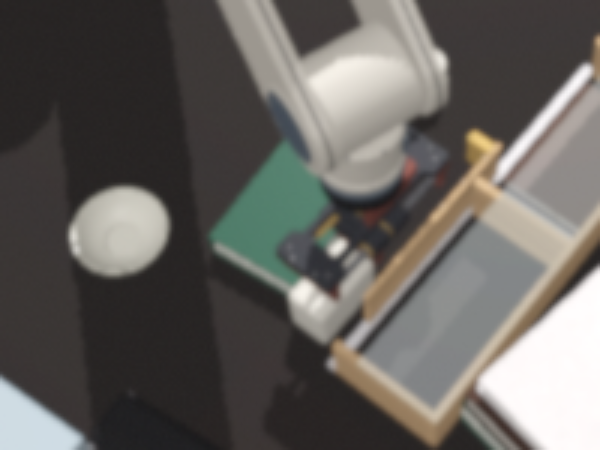

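```bash
python3 st.py; python3 -c "
from h import *
robot.get_image('scene');m,c=mask('scene','clock');print(fit('clock',{'scene':m},0,[.605,-.22,.1]),c)
robot.get_image('top');m,c=mask('top','clock');print(c, m is not None and np.argwhere(m).mean(0))
im=robot.get_image('top')[120:240,300:460,::-1];cv2.imwrite('pics/zh2.png',cv2.resize(im,None,fx=5,fy=5))
im=robot.get_image('scene')[230:310,250:350,::-1];cv2.imwrite('pics/zh3.png',cv2.resize(im,None,fx=7,fy=7,interpolation=cv2.INTER_CUBIC))"; python3 st.py
```

```text
t 12.03 p [ 0.6073 -0.1674  0.0197] yaw -89.43 w 0.0004 F [ 0.2  0.5 -0.5] q [-0.29  0.7   1.71 -0.    0.73  1.27]
(array([ 0.60426484, -0.22045823,  0.0381791 ]), np.float64(0.37183499288762445)) 0.67
0 False
t 12.33 p [ 0.6064 -0.1649  0.0185] yaw -89.31 w 0.0006 F [-0.5  0.   0. ] q [-0.28  0.7   1.71 -0.    0.73  1.27]
```

View pics/zh2.png

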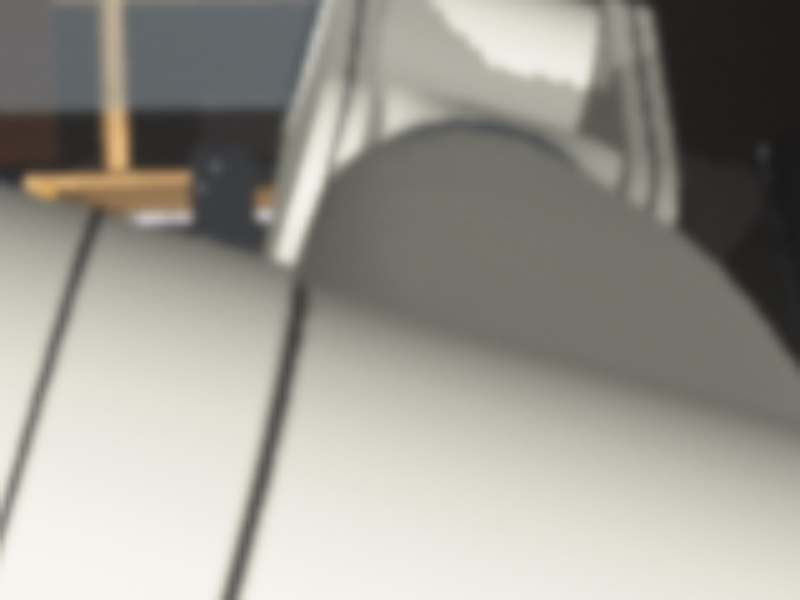

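View pics/zh3.png

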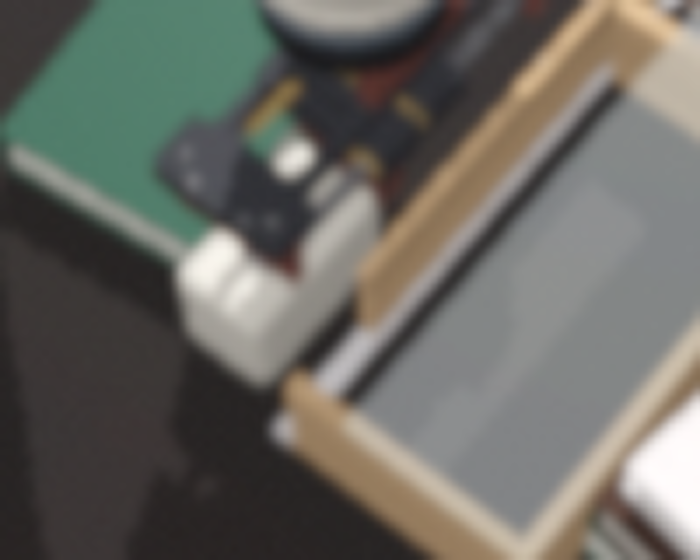

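Call:
send_rows --pt "0.005 0.001 0.002" --pt "0.01 0 0.002" --pt "0.01 0 0" --pt "0.01 0 0" --pt "0.01 0 0" --turn '[0,0,0,0,0]' --claw '[0,0,0,0,0]'

```text
t: 12.75
ee_pos: [0.6069, -0.2091, 0.0156]
tool_rot: [[0.012, -1.0, 0.001], [-1.0, -0.012, 0.001], [-0.001, -0.001, -1.0]]
force: [0.3, 8.8, 9.2]
gripper_width: -0.0001
```

Call:
send_rows --pt "0.01 0 0" --pt "0.01 0 0" --pt "0.005 0 0" --pt "0 0 0" --pt "-0.005 0 0" --turn '[0,0,0,0,0]' --claw '[0,0,0,0,0]'

```text
t: 13.17
ee_pos: [0.6067, -0.2308, 0.0149]
tool_rot: [[0.011, -1.0, 0.001], [-1.0, -0.011, -0.0], [0.0, -0.001, -1.0]]
force: [-0.3, 0.5, -0.1]
gripper_width: 0.0003
```

```bash
python3 st.py .605 -.2315 .015; python3 -c "
from h import *
robot.get_image('scene');m,c=mask('scene','clock');print(fit('clock',{'scene':m},0,[.605,-.28,.1]),c)
im=robot.get_image('scene')[170:320,180:380,::-1];cv2.imwrite('pics/zi.png',cv2.resize(im,None,fx=3,fy=3))"
```

```text
t 13.17 p [ 0.6067 -0.2308  0.0149] yaw -89.35 w 0.0003 F [-0.3  0.5 -0.1] q [-0.38  0.73  1.66 -0.    0.75  1.18]
tool delta [ 0.0007  0.0017 -0.0001]
(array([ 0.60657413, -0.28821637,  0.03530942]), np.float64(0.4312477264459803)) 0.71
```

View pics/zi.png

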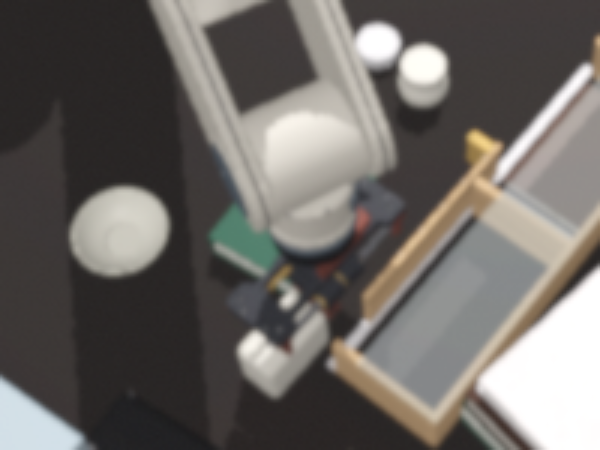

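Call:
send_rows --pt "-0.01 0 -0.005" --pt "-0.03 -0.003 -0.01" --pt "-0.035 -0.003 0" --pt "-0.04 -0.003 0" --pt "-0.035 -0.003 0" --turn '[0,0,0,0,0]' --claw '[0,0,0,0,0]'

```text
t: 13.73
ee_pos: [0.6163, -0.0778, 0.0301]
tool_rot: [[0.011, -1.0, 0.0], [-1.0, -0.011, 0.0], [-0.0, -0.0, -1.0]]
force: [1.2, 0.0, -0.3]
gripper_width: 0.0003
```

```bash
python3 st.py .619 -.045 .03; python3 -c "
from h import *
robot.get_image('scene');m,c=mask('scene','clock');print(fit('clock',{'scene':m},0,[.605,-.28,.1]),c)
im=robot.get_image('scene')[170:320,200:400,::-1];cv2.imwrite('pics/zj.png',cv2.resize(im,None,fx=4,fy=4))"
```

```text
t 13.73 p [ 0.6163 -0.0778  0.0301] yaw -89.35 w 0.0003 F [ 1.2  0.  -0.3] q [-0.14  0.68  1.73  0.    0.74  1.41]
tool delta [-0.0327 -0.003   0.0001]
(array([ 0.605, -0.28 ,  0.1  ]), np.float64(1.0)) 0.64
```

View pics/zj.png

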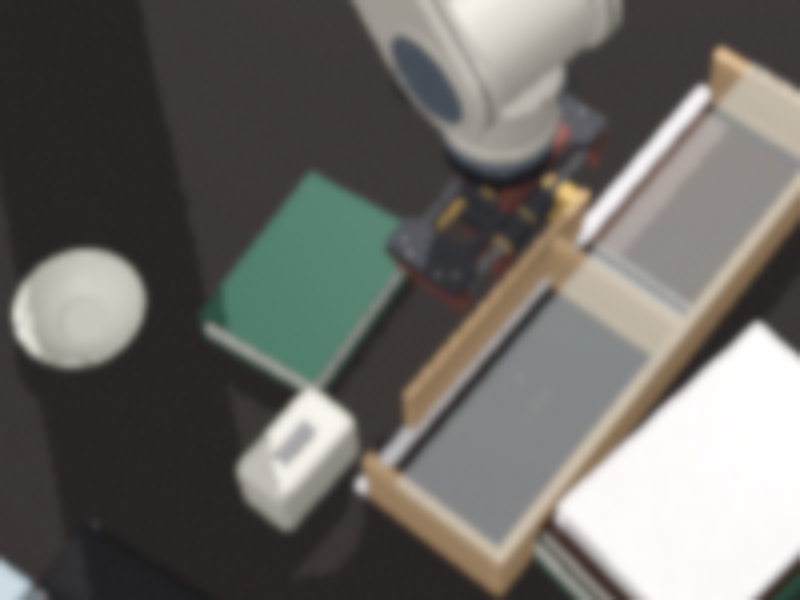

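```bash
python3 -c "
from h import *
robot.get_image('scene')
for r in robot.masks_of('scene','clock'): print(r['confidence'],r['centre'])
for z,uv in ((.06,(298/4+200,441/4+170)),(.06,(311/4+200,388/4+170)),(.06,(357/4+200,427/4+170)),(.06,(240/4+200,467/4+170))): print(ray('scene',uv,z).round(4))"
```

```text
[ 0.6082 -0.2851  0.06  ]
[ 0.5883 -0.2495  0.06  ]
[ 0.6334 -0.2512  0.06  ]
[ 0.59   -0.3247  0.06  ]
```

Call:
send_rows --pt "-0.025 -0.002 0" --pt "-0.015 0 0" --pt "-0.02 0 0" --pt "-0.02 0 0" --pt "-0.02 0 0" --turn '[0,0,0,0,0]' --claw '[0,0,0,0,0]'

```text
t: 14.4
ee_pos: [0.6173, 0.0195, 0.0297]
tool_rot: [[0.01, -1.0, -0.0], [-1.0, -0.01, -0.001], [0.001, 0.0, -1.0]]
force: [0.5, -2.5, 1.0]
gripper_width: 0.0008
```

```bash
python3 st.py .619 .145 .03; python3 -c "
from h import *
im=robot.get_image('scene')[170:320,200:400,::-1];cv2.imwrite('pics/zk.png',cv2.resize(im,None,fx=4,fy=4))"
```

```text
t 14.4 p [0.6173 0.0195 0.0297] yaw -89.4 w 0.0008 F [ 0.5 -2.5  1. ] q [ 0.01  0.67  1.74 -0.    0.73  1.57]
tool delta [-0.1255 -0.003  -0.0004]
```

View pics/zk.png

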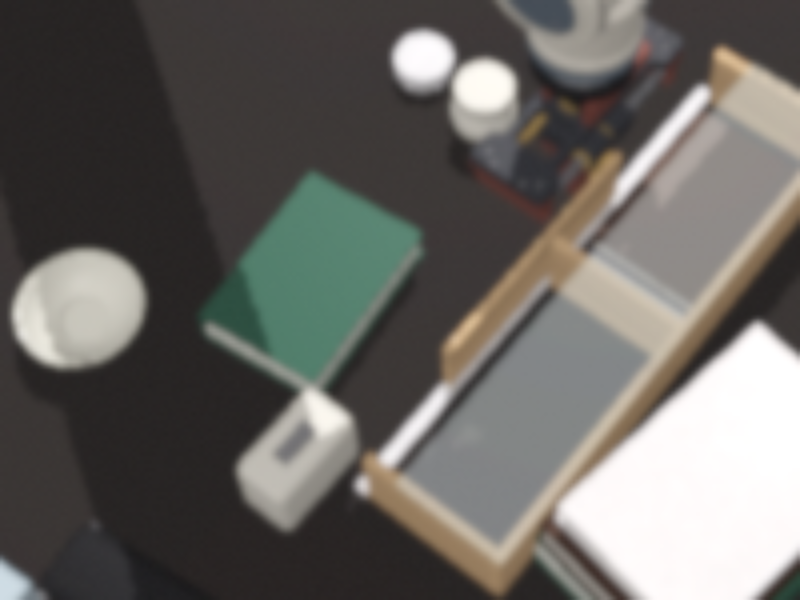

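Call:
send_rows --pt "-0.024 0 0" --pt "-0.024 0 0" --pt "-0.024 0 0" --pt "-0.024 0 0" --pt "-0.015 0 0" --turn '[0,0,0,0,0]' --claw '[0,0,0,0,0]'

```text
t: 14.87
ee_pos: [0.6156, 0.1315, 0.0295]
tool_rot: [[0.012, -1.0, -0.001], [-1.0, -0.012, -0.0], [0.0, 0.001, -1.0]]
force: [-2.6, -2.6, 1.5]
gripper_width: 0.0006
```

Call:
send_rows --pt "-0.004 0 0" --pt "-0.004 0 0" --pt "-0.003 0 0" --pt "-0.002 0 0" --pt "0 0 0" --turn '[0,0,0,0,0]' --claw '[0,0,0,0,0]'

```text
t: 15.28
ee_pos: [0.6159, 0.1428, 0.0295]
tool_rot: [[0.011, -1.0, -0.001], [-1.0, -0.011, -0.001], [0.001, 0.001, -1.0]]
force: [-2.0, -2.7, 0.6]
gripper_width: 0.0005
```

```bash
python3 st.py .619 .145 .03; python3 -c "
from h import *
im=robot.get_image('scene')[150:300,220:420,::-1];cv2.imwrite('pics/zl.png',cv2.resize(im,None,fx=4,fy=4))"
```

```text
t 15.28 p [0.6159 0.1428 0.0295] yaw -89.36 w 0.0005 F [-2.  -2.7  0.6] q [ 0.21  0.69  1.7  -0.    0.75  1.77]
tool delta [-0.0021 -0.0032 -0.0005]
```

View pics/zl.png

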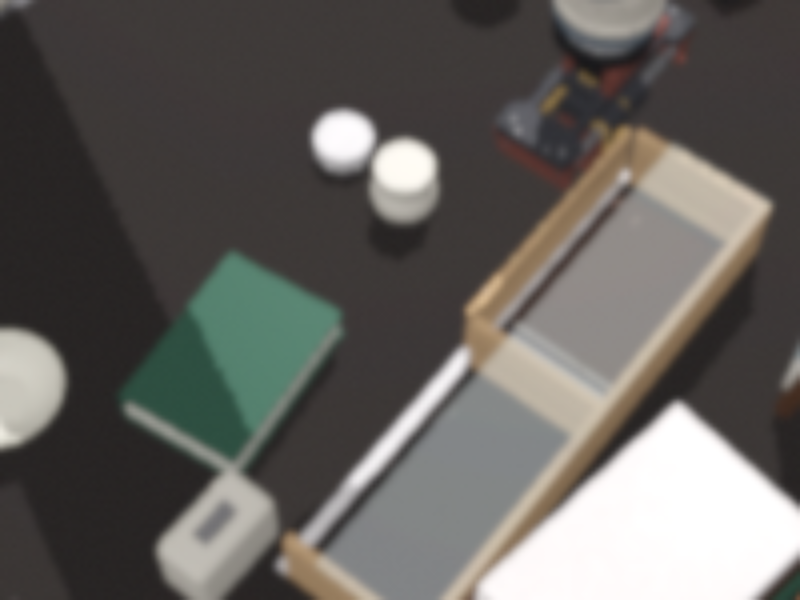

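Call:
send_rows --pt "0.02 0.002 0" --pt "0.04 0.002 0" --pt "0.04 0.002 0" --pt "0.04 0 0" --pt "0.04 0 0" --turn '[0,0,0,0,0]' --claw '[0,0,0,0,0]'

```text
t: 15.75
ee_pos: [0.6124, -0.038, 0.0299]
tool_rot: [[0.012, -1.0, 0.001], [-1.0, -0.012, 0.0], [-0.0, -0.001, -1.0]]
force: [-0.2, -0.5, -0.3]
gripper_width: 0.0005
```

Call:
send_rows --pt "0.04 0 0" --pt "0.04 0 0" --pt "0.04 0 0.005" --pt "0.03 0 0.008" --pt "0.01 0 0" --turn '[0,0,0,0,0]' --claw '[0,0,0,0,0]'

```text
t: 16.17
ee_pos: [0.6137, -0.2008, 0.0159]
tool_rot: [[0.007, -1.0, 0.001], [-1.0, -0.007, -0.001], [0.001, -0.001, -1.0]]
force: [-0.3, 0.3, 0.0]
gripper_width: 0.0003
```

```bash
python3 st.py .609 -.265 .016
```

```text
t 16.17 p [ 0.6137 -0.2008  0.0159] yaw -89.59 w 0.0003 F [-0.3  0.3  0. ] q [-0.33  0.72  1.67 -0.    0.75  1.23]
tool delta [ 0.0641  0.0052 -0.    ]
```

Call:
send_rows --pt "0.009 0.003 0" --pt "0.01 0.001 0" --pt "0.01 0 0" --pt "0.01 0 0" --pt "0.01 0 0" --turn '[0,0,0,0,0]' --claw '[0,0,0,0,0]'

```text
t: 16.58
ee_pos: [0.6109, -0.2447, 0.017]
tool_rot: [[0.013, -1.0, 0.0], [-1.0, -0.013, 0.0], [-0.0, -0.0, -1.0]]
force: [0.3, 3.0, 0.9]
gripper_width: 0.0001
```

Call:
send_rows --pt "0.01 0 0" --pt "0.007 0 0" --pt "0 0 0" --pt "-0.01 0 -0.01" --pt "-0.01 0 -0.02" --turn '[0,0,0,0,0]' --claw '[0,0,0,0,0]'

```text
t: 17.0
ee_pos: [0.6086, -0.2411, 0.045]
tool_rot: [[0.011, -1.0, -0.004], [-1.0, -0.011, 0.002], [-0.002, 0.004, -1.0]]
force: [-0.1, 0.1, 0.2]
gripper_width: 0.0004
```

```bash
python3 st.py .425 -.163 .1; python3 -c "
from h import *
im=robot.get_image('scene')[170:320,180:380,::-1];cv2.imwrite('pics/zm.png',cv2.resize(im,None,fx=4,fy=4))"
```

```text
t 17.0 p [ 0.6086 -0.2411  0.045 ] yaw -89.38 w 0.0004 F [-0.1  0.1  0.2] q [-0.4   0.69  1.64 -0.    0.81  1.16]
tool delta [-0.0802  0.183  -0.0541]
```

View pics/zm.png

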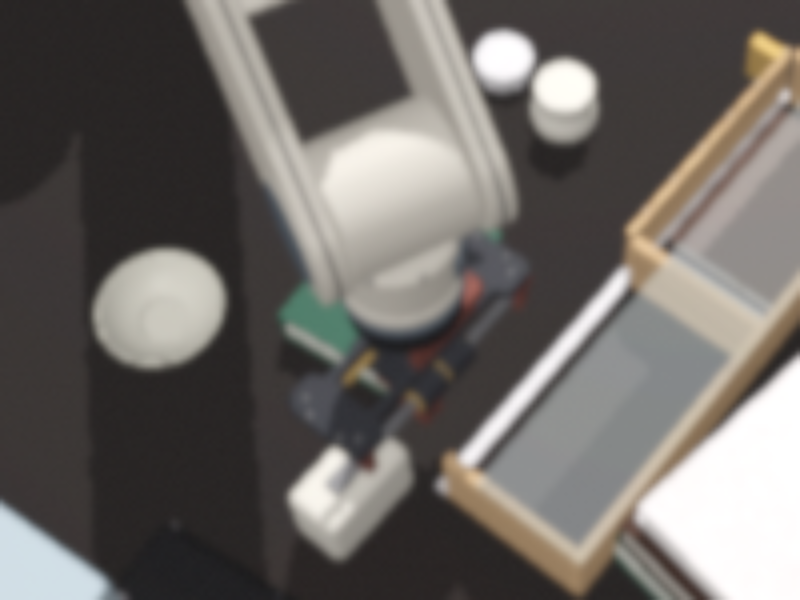

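Call:
send_rows --pt "-0.01 0 -0.03" --pt "-0.012 0.02 -0.03" --pt "-0.016 0.036 0" --pt "-0.016 0.038 0" --pt "-0.016 0.038 0" --turn '[0,0,0,0,0]' --claw '[0,0,0.03,0.0878,0.0878]'

```text
t: 17.47
ee_pos: [0.4768, -0.1725, 0.1077]
tool_rot: [[0.013, -1.0, 0.002], [-1.0, -0.013, -0.001], [0.001, -0.002, -1.0]]
force: [-0.4, 0.0, -1.2]
gripper_width: 0.0171
```

Call:
send_rows --pt "-0.01 0.035 0" --pt "0 0.017 0" --pt "0 0 0" --pt "0 0 0" --pt "0 0 0" --turn '[0,0,0,0,0]' --claw '[0.0878,0.0878,0.0878,0.0878,0.0878]'

```text
t: 17.88
ee_pos: [0.4275, -0.1647, 0.1074]
tool_rot: [[0.012, -1.0, 0.003], [-1.0, -0.012, -0.001], [0.001, -0.003, -1.0]]
force: [0.6, 0.4, 0.4]
gripper_width: 0.0503
```

```bash
python3 st.py .425 -.163 .012; python3 -c "
from h import *
robot.get_image('scene')
m,c=mask('scene','clock');print(fit('clock',{'scene':m},0,[.605,-.31,.1]),c)
m,c=mask('scene','book');print(fit('book',{'scene':m},0,[.512,-.17,.1]),c)
im=robot.get_image('scene')[170:320,180:380,::-1];cv2.imwrite('pics/zn.png',cv2.resize(im,None,fx=4,fy=4))"
```

```text
t 17.88 p [ 0.4275 -0.1647  0.1074] yaw -89.31 w 0.0503 F [0.6 0.4 0.4] q [-0.39  0.37  2.07 -0.    0.7   1.17]
tool delta [-0.0018  0.0028  0.0954]
(array([ 0.60444619, -0.31587418,  0.07462232]), np.float64(0.09746102449888638)) 0.58
(array([ 0.51284869, -0.17063946,  0.13419571]), np.float64(0.03227584306431053)) 0.61
```

View pics/zn.png

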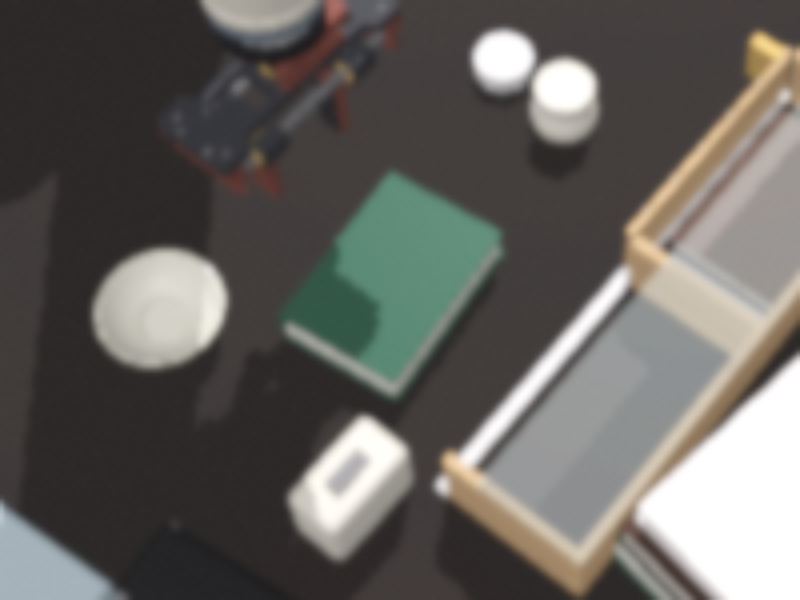

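Call:
send_rows --pt "0 0.003 0" --pt "0 0 0.02" --pt "0 0 0.03" --pt "0 0 0.03" --pt "0 0 0.014" --turn '[0,0,0,0,0]' --claw '[0.0878,0.0878,0.0878,0.0878,0.0878]'

```text
t: 18.5
ee_pos: [0.4214, -0.1638, 0.0101]
tool_rot: [[0.012, -1.0, -0.003], [-1.0, -0.012, 0.001], [-0.001, 0.003, -1.0]]
force: [-0.4, 0.4, -0.2]
gripper_width: 0.0876
```

Call:
send_rows --pt "0 -0.01 0" --pt "0 -0.01 0" --pt "0 -0.01 0" --pt "0 -0.01 0" --pt "0 -0.01 0" --turn '[0,0,0,0,0]' --claw '[0.0878,0.0878,0.0878,0.0878,0.0878]'

```text
t: 18.92
ee_pos: [0.4744, -0.1638, 0.0138]
tool_rot: [[0.012, -1.0, 0.001], [-1.0, -0.012, -0.001], [0.001, -0.001, -1.0]]
force: [-4.7, 0.4, 3.0]
gripper_width: 0.0876
```

```bash
python3 st.py .645 -.158 .012; python3 -c "
from h import *
robot.get_image('scene')
m,c=mask('scene','book');print(fit('book',{'scene':m},0,[.53,-.17,.05]),c)
im=robot.get_image('scene')[170:320,180:380,::-1];cv2.imwrite('pics/zo.png',cv2.resize(im,None,fx=4,fy=4))"
```

```text
t 18.92 p [ 0.4744 -0.1638  0.0138] yaw -89.31 w 0.0876 F [-4.7  0.4  3. ] q [-0.36  0.6   2.   -0.    0.54  1.2 ]
tool delta [-0.0038 -0.1707  0.002 ]
(array([ 0.53619104, -0.17540666,  0.01916297]), np.float64(0.044920776686183106)) 0.58
```

View pics/zo.png

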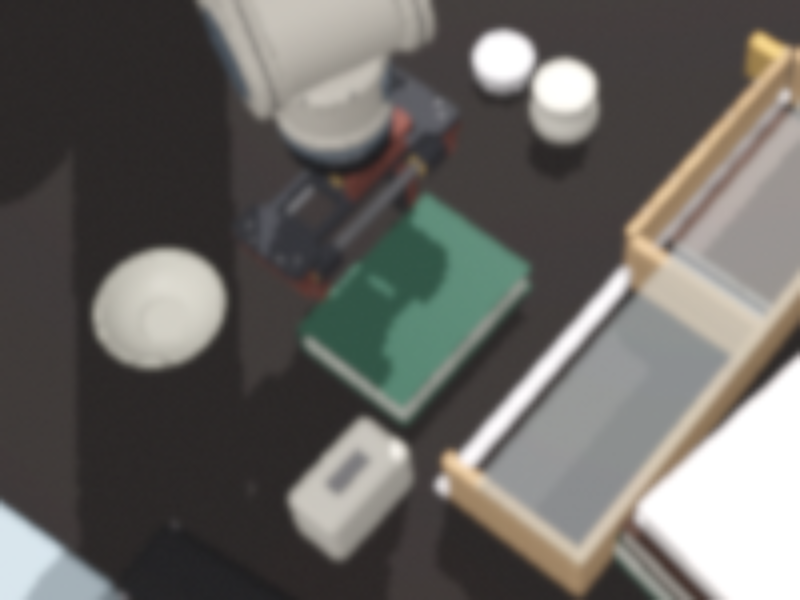

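Call:
send_rows --pt "-0.002 -0.01 0" --pt "-0.002 -0.01 0" --pt "-0.002 -0.01 0" --pt "-0.002 -0.01 0" --pt "-0.002 -0.01 0" --turn '[0,0,0,0,0]' --claw '[0.0878,0.0878,0.0878,0.0878,0.0878]'

```text
t: 19.48
ee_pos: [0.5214, -0.1528, 0.0129]
tool_rot: [[0.011, -1.0, -0.003], [-1.0, -0.011, 0.001], [-0.001, 0.003, -1.0]]
force: [-5.3, -1.1, 5.1]
gripper_width: 0.0878
```

```bash
python3 st.py .645 -.149 .012; python3 -c "
from h import *
robot.get_image('scene')
m,c=mask('scene','book');print(fit('book',{'scene':m},0,[.585,-.165,.02]),c)
im=robot.get_image('scene')[170:320,180:380,::-1];cv2.imwrite('pics/zp.png',cv2.resize(im,None,fx=4,fy=4))"
```

```text
t 19.48 p [ 0.5214 -0.1528  0.0129] yaw -89.35 w 0.0878 F [-5.3 -1.1  5.1] q [-0.31  0.63  1.91 -0.    0.6   1.25]
tool delta [-0.0024 -0.1236  0.0005]
(array([ 0.58422707, -0.16505745,  0.0100353 ]), np.float64(0.029567652255075183)) 0.76
```

View pics/zp.png

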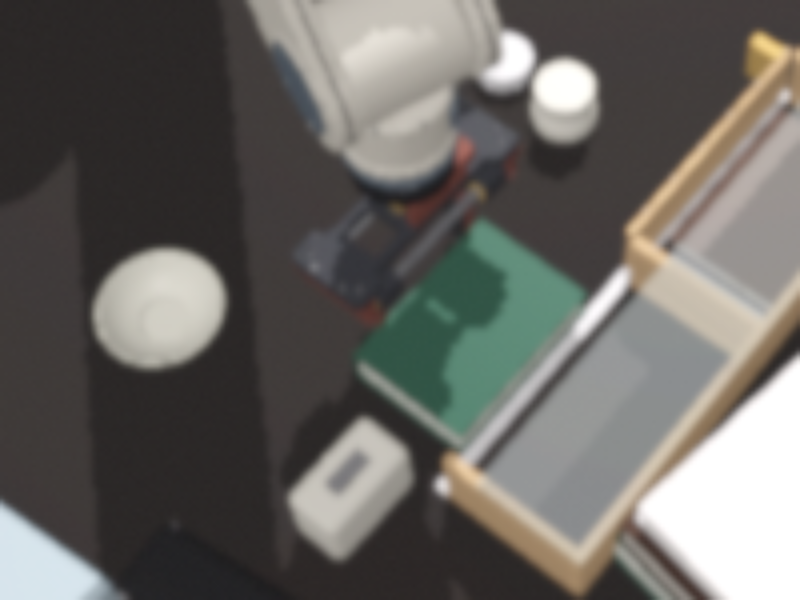

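Call:
send_rows --pt "-0.001 -0.008 0" --pt "-0.001 -0.008 0" --pt "-0.001 -0.008 0" --pt "-0.001 -0.008 0" --pt "-0.001 -0.008 0" --turn '[0,0,0,0,0]' --claw '[0.0878,0.0878,0.0878,0.0878,0.0878]'

```text
t: 20.05
ee_pos: [0.563, -0.1475, 0.0125]
tool_rot: [[0.012, -1.0, -0.0], [-1.0, -0.012, 0.0], [-0.0, 0.0, -1.0]]
force: [-1.7, -1.1, -0.8]
gripper_width: 0.0879
```

```bash
python3 st.py .645 -.149 .012; python3 -c "
from h import *
print(ray('scene',(440/4+180,485/4+170),0),ray('scene',(440/4+180,485/4+170),.065))
robot.get_image('scene')
im=robot.get_image('scene')[170:320,180:380,::-1];cv2.imwrite('pics/zq.png',cv2.resize(im,None,fx=4,fy=4))"
```

```text
t 20.05 p [ 0.563  -0.1475  0.0125] yaw -89.33 w 0.0879 F [-1.7 -1.1 -0.8] q [-0.28  0.67  1.82  0.    0.65  1.28]
tool delta [ 0.0024 -0.082   0.0005]
[ 0.64524337 -0.26670036  0.        ] [ 0.66475401 -0.28340105  0.065     ]
```

View pics/zq.png

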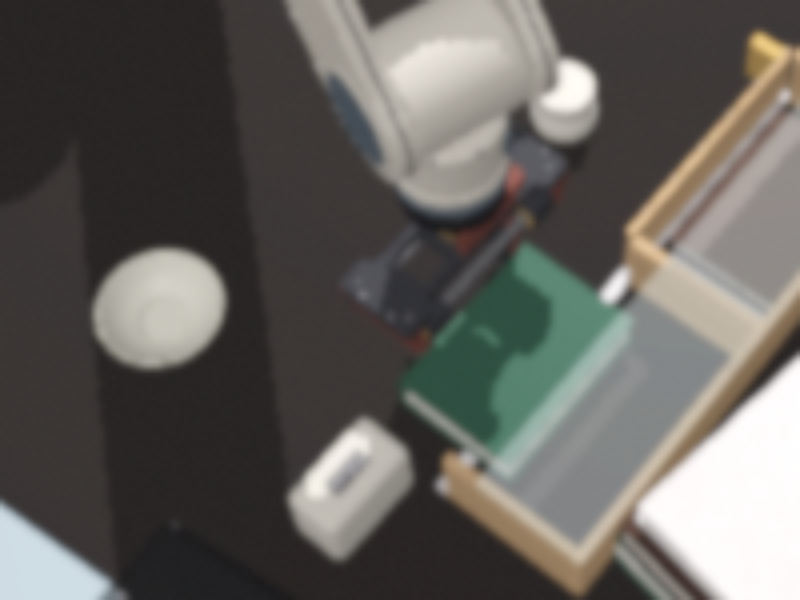

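Call:
send_rows --pt "0 -0.012 0" --pt "0 -0.012 0" --pt "0 -0.012 0" --pt "0 -0.012 0" --pt "0 -0.012 0" --turn '[0,0,0,0,0]' --claw '[0.0878,0.0878,0.0878,0.0878,0.0878]'

```text
t: 20.57
ee_pos: [0.6221, -0.1468, 0.0125]
tool_rot: [[0.012, -1.0, -0.002], [-1.0, -0.012, 0.0], [-0.0, 0.002, -1.0]]
force: [-3.7, 0.6, 1.8]
gripper_width: 0.0877
```

Call:
send_rows --pt "0 -0.004 0" --pt "0 -0.003 0" --pt "0 -0.003 0" --pt "0 -0.002 0" --pt "0 0 0" --turn '[0,0,0,0,0]' --claw '[0.0878,0.0878,0.0878,0.0878,0.0878]'

```text
t: 20.98
ee_pos: [0.634, -0.1468, 0.0126]
tool_rot: [[0.012, -1.0, -0.0], [-1.0, -0.012, 0.0], [-0.0, 0.0, -1.0]]
force: [-4.2, -0.3, 1.2]
gripper_width: 0.0878
```

```bash
python3 st.py .645 -.149 .012; python3 -c "
from h import *
robot.get_image('scene')
im=robot.get_image('scene')[170:320,200:400,::-1];cv2.imwrite('pics/zr.png',cv2.resize(im,None,fx=4,fy=4))"
```

```text
t 20.98 p [ 0.634  -0.1468  0.0126] yaw -89.32 w 0.0878 F [-4.2 -0.3  1.2] q [-0.25  0.73  1.66  0.    0.75  1.31]
tool delta [ 0.0024 -0.011   0.0006]
```

View pics/zr.png

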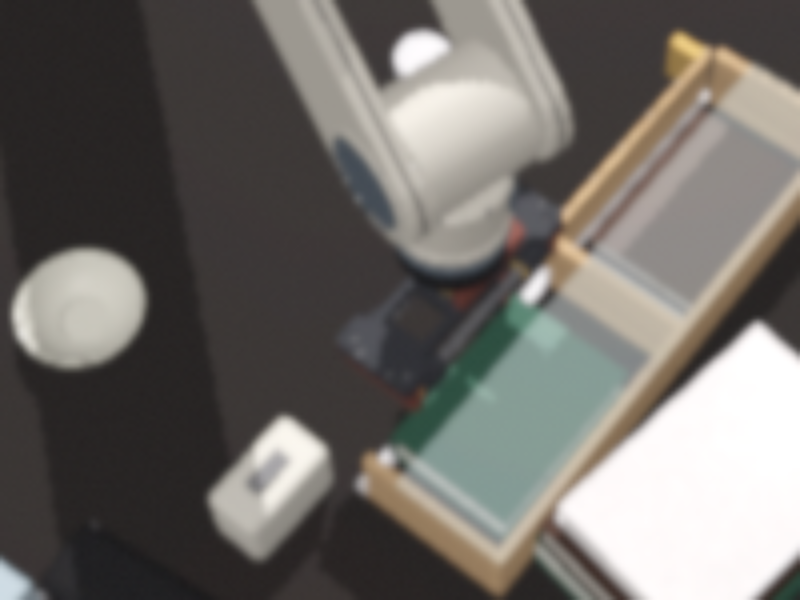

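Book is inside, about 10 mm short. Continue slowly until the force rises.

Call:
send_rows --pt "0 -0.002 0" --pt "0 -0.002 0" --pt "0 -0.002 0" --pt "0 -0.001 0" --pt "0 -0.001 0" --turn '[0,0,0,0,0]' --claw '[0.0878,0.0878,0.0878,0.0878,0.0878]'

```text
t: 21.5
ee_pos: [0.6424, -0.1467, 0.0126]
tool_rot: [[0.012, -1.0, -0.0], [-1.0, -0.012, 0.0], [-0.0, 0.0, -1.0]]
force: [-4.4, -0.2, 1.0]
gripper_width: 0.0878
```

Call:
send_rows --pt "0 -0.001 0" --pt "0 -0.001 0" --pt "0 -0.001 0" --pt "0 0 0" --pt "0 0 0" --turn '[0,0,0,0,0]' --claw '[0.0878,0.0878,0.0878,0.0878,0.0878]'

```text
t: 21.92
ee_pos: [0.6458, -0.1467, 0.0128]
tool_rot: [[0.012, -1.0, 0.001], [-1.0, -0.012, -0.0], [0.0, -0.001, -1.0]]
force: [-0.3, 0.2, -1.4]
gripper_width: 0.088
```

Call:
send_rows --pt "0 -0.001 0" --pt "0 -0.001 0" --pt "0 0 0" --pt "0 0 0" --pt "0 0 0" --turn '[0,0,0,0,0]' --claw '[0.0878,0.0878,0.0878,0.0878,0.0878]'

```text
t: 22.33
ee_pos: [0.6474, -0.1467, 0.0127]
tool_rot: [[0.012, -1.0, 0.0], [-1.0, -0.012, -0.0], [0.0, -0.0, -1.0]]
force: [-3.4, 0.3, 1.3]
gripper_width: 0.088
```

```bash
python3 st.py; python3 -c "
from h import *
robot.get_image('scene')
m,c=mask('scene','book');
if m is not None: print(fit('book',{'scene':m},0,[.7,-.155,.012]),c)
im=robot.get_image('scene')[220:320,270:400,::-1];cv2.imwrite('pics/zs.png',cv2.resize(im,None,fx=6,fy=6,interpolation=cv2.INTER_CUBIC))"
```

```text
t 22.33 p [ 0.6474 -0.1467  0.0127] yaw -89.32 w 0.088 F [-3.4  0.3  1.3] q [-0.24  0.75  1.63 -0.    0.77  1.32]
(array([ 0.65016091, -0.1487668 ,  0.67740075]), np.float64(0.8755209780494582)) 0.48
```

View pics/zs.png

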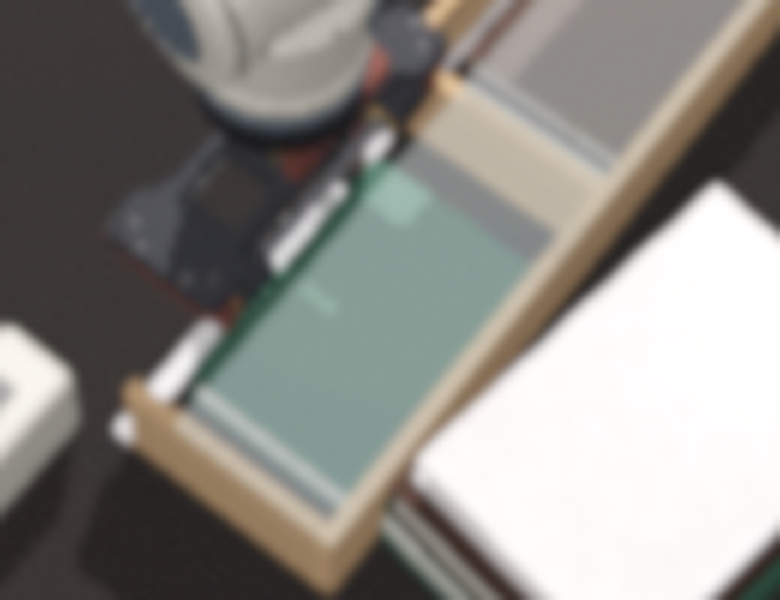

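Call:
send_rows --pt "0 -0.001 0" --pt "0 -0.001 0" --pt "0 -0.001 0" --pt "0 0 0" --pt "0 0 0" --turn '[0,0,0,0,0]' --claw '[0.0878,0.0878,0.0878,0.0878,0.0878]'

```text
t: 22.9
ee_pos: [0.6474, -0.1466, 0.0127]
tool_rot: [[0.012, -1.0, -0.006], [-1.0, -0.012, 0.001], [-0.001, 0.006, -1.0]]
force: [-12.9, -1.5, 10.9]
gripper_width: 0.0876
```

Call:
send_rows --pt "0 0.01 0" --pt "0 0.02 0" --pt "0 0.025 -0.02" --pt "-0.02 0 -0.035" --pt "-0.03 0 -0.035" --turn '[0,0,0,0,0]' --claw '[0.0878,0.0878,0.0878,0.06,0.03]'

```text
t: 23.32
ee_pos: [0.5935, -0.1012, 0.0996]
tool_rot: [[0.008, -1.0, -0.001], [-1.0, -0.008, 0.0], [-0.0, 0.001, -1.0]]
force: [1.3, 0.3, 0.3]
gripper_width: 0.0778
```

Call:
send_rows --pt "-0.04 0 0" --pt "-0.04 0 0" --pt "-0.04 0 0" --pt "-0.04 0 0" --pt "-0.04 0 0" --turn '[0,0,0,0,0]' --claw '[0,0,0,0,0]'

```text
t: 23.73
ee_pos: [0.5931, 0.102, 0.0999]
tool_rot: [[0.011, -1.0, 0.003], [-1.0, -0.011, 0.001], [-0.001, -0.003, -1.0]]
force: [0.8, 0.6, 0.2]
gripper_width: 0.0446
```

```bash
python3 st.py .617 .208 .03; python3 -c "
from h import *
robot.get_image('scene')
im=robot.get_image('scene')[170:320,230:430,::-1];cv2.imwrite('pics/zt.png',cv2.resize(im,None,fx=4,fy=4,interpolation=cv2.INTER_CUBIC))
im=robot.get_image('top')[90:240,270:470,::-1];cv2.imwrite('pics/zt2.png',cv2.resize(im,None,fx=4,fy=4,interpolation=cv2.INTER_CUBIC))"
```

```text
t 23.73 p [0.5931 0.102  0.0999] yaw -89.34 w 0.0446 F [0.8 0.6 0.2] q [0.15 0.55 1.76 0.   0.83 1.71]
tool delta [-0.1057 -0.0249  0.07  ]
```

View pics/zt.png

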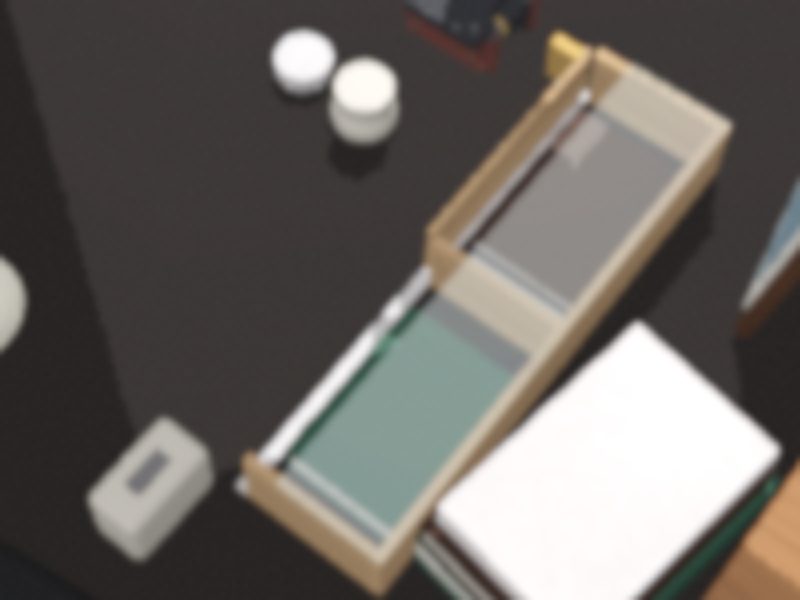

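View pics/zt2.png

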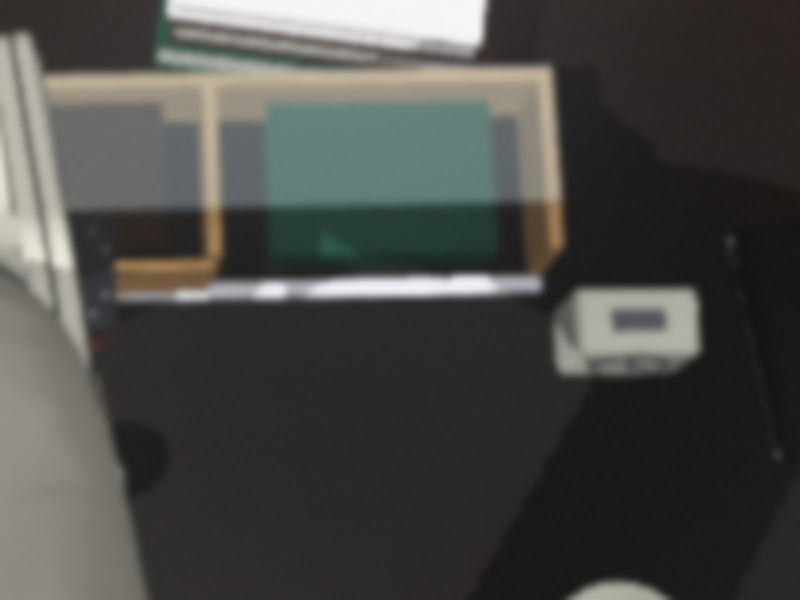

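Call:
send_rows --pt "-0.035 0 0" --pt "-0.035 0 0" --pt "-0.035 -0.008 0" --pt "0 -0.01 0" --pt "0 -0.006 0" --turn '[0,0,0,0,0]' --claw '[0,0,0,0,0]'

```text
t: 24.3
ee_pos: [0.6167, 0.2057, 0.0995]
tool_rot: [[0.014, -1.0, 0.002], [-1.0, -0.014, 0.0], [-0.0, -0.002, -1.0]]
force: [-0.7, -0.8, 1.1]
gripper_width: 0.001
```

Call:
send_rows --pt "0 0 0" --pt "0 0 0.02" --pt "0 0 0.025" --pt "0 0 0.02" --pt "0 0 0.005" --turn '[0,0,0,0,0]' --claw '[0,0,0,0,0]'

```text
t: 24.72
ee_pos: [0.613, 0.2021, 0.0261]
tool_rot: [[0.009, -1.0, -0.005], [-1.0, -0.009, -0.002], [0.002, 0.005, -1.0]]
force: [-0.2, 0.3, 0.1]
gripper_width: 0.0001
```

```bash
python3 st.py .617 -.0 .03; python3 -c "
from h import *
im=robot.get_image('scene')[140:290,260:460,::-1];cv2.imwrite('pics/zu.png',cv2.resize(im,None,fx=4,fy=4,interpolation=cv2.INTER_CUBIC))"
```

```text
t 24.72 p [0.613  0.2021 0.0261] yaw -89.46 w 0.0001 F [-0.2  0.3  0.1] q [ 0.3   0.71  1.67 -0.    0.77  1.86]
tool delta [ 0.2022 -0.0021 -0.0036]
```

View pics/zu.png

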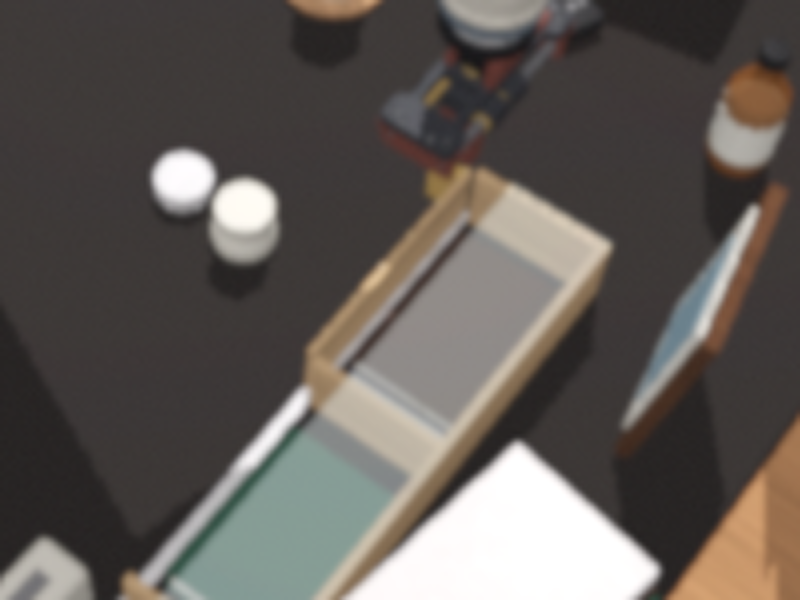

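Call:
send_rows --pt "0.012 -0.003 0" --pt "0.015 0 0" --pt "0.024 0 0" --pt "0.024 0 0" --pt "0.024 0 0" --turn '[0,0,0,0,0]' --claw '[0,0,0,0,0]'

```text
t: 25.18
ee_pos: [0.6209, 0.1043, 0.0311]
tool_rot: [[0.011, -1.0, 0.004], [-1.0, -0.011, 0.001], [-0.001, -0.004, -1.0]]
force: [2.4, 2.2, -1.2]
gripper_width: 0.0001
```

Call:
send_rows --pt "0.024 0 0" --pt "0.024 0 0" --pt "0.024 0 0" --pt "0.024 0 0" --pt "0.01 0 0" --turn '[0,0,0,0,0]' --claw '[0,0,0,0,0]'

```text
t: 25.6
ee_pos: [0.6219, -0.0037, 0.0312]
tool_rot: [[0.009, -1.0, 0.004], [-1.0, -0.009, -0.0], [0.0, -0.004, -1.0]]
force: [1.7, 2.1, 2.1]
gripper_width: 0.0003
```

```bash
python3 st.py .617 -.0355 .03; python3 -c "
from h import *
im=robot.get_image('scene')[170:320,230:430,::-1];cv2.imwrite('pics/zv.png',cv2.resize(im,None,fx=4,fy=4,interpolation=cv2.INTER_CUBIC))"
```

```text
t 25.6 p [ 0.6219 -0.0037  0.0312] yaw -89.49 w 0.0003 F [1.7 2.1 2.1] q [-0.02  0.68  1.73 -0.    0.73  1.54]
tool delta [0.0318 0.0052 0.0012]
```

View pics/zv.png

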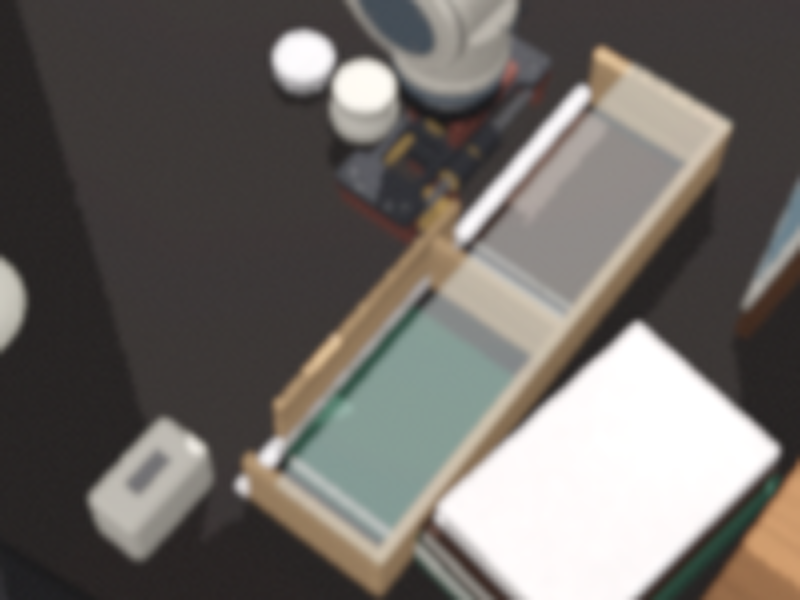

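Call:
send_rows --pt "0.008 0.002 0" --pt "0.008 0.001 0" --pt "0.006 0 0" --pt "0.004 0 0" --pt "0.003 0 0" --turn '[0,0,0,0,0]' --claw '[0,0,0,0,0]'

```text
t: 26.07
ee_pos: [0.6179, -0.0288, 0.0294]
tool_rot: [[0.012, -1.0, -0.0], [-1.0, -0.012, 0.0], [-0.0, 0.0, -1.0]]
force: [-0.4, 1.7, 1.4]
gripper_width: 0.0002
```

Call:
send_rows --pt "0.002 0 0" --pt "0.002 0 0" --pt "0.001 0 0" --pt "0 0 0" --pt "0 0 0" --turn '[0,0,0,0,0]' --claw '[0,0,0,0,0]'

```text
t: 26.48
ee_pos: [0.6178, -0.0338, 0.0291]
tool_rot: [[0.012, -1.0, -0.0], [-1.0, -0.012, -0.0], [0.0, 0.0, -1.0]]
force: [0.2, 0.5, -0.6]
gripper_width: 0.0005
```

Call:
send_rows --pt "0.002 0 0" --pt "0.002 0 0" --pt "0.001 0 0" --pt "0.001 0 0" --pt "0 0 0" --turn '[0,0,0,0,0]' --claw '[0,0,0,0,0]'

```text
t: 26.9
ee_pos: [0.618, -0.0401, 0.0292]
tool_rot: [[0.012, -1.0, -0.0], [-1.0, -0.012, -0.0], [0.0, 0.0, -1.0]]
force: [-0.6, 0.6, -0.3]
gripper_width: 0.0007
```

```bash
python3 st.py; python3 -c "
from h import *
im=robot.get_image('scene')[200:300,230:360,::-1];cv2.imwrite('pics/zw.png',cv2.resize(im,None,fx=6,fy=6,interpolation=cv2.INTER_CUBIC))"
```

```text
t 26.9 p [ 0.618  -0.0401  0.0292] yaw -89.34 w 0.0007 F [-0.6  0.6 -0.3] q [-0.08  0.68  1.73 -0.    0.73  1.48]
```

View pics/zw.png

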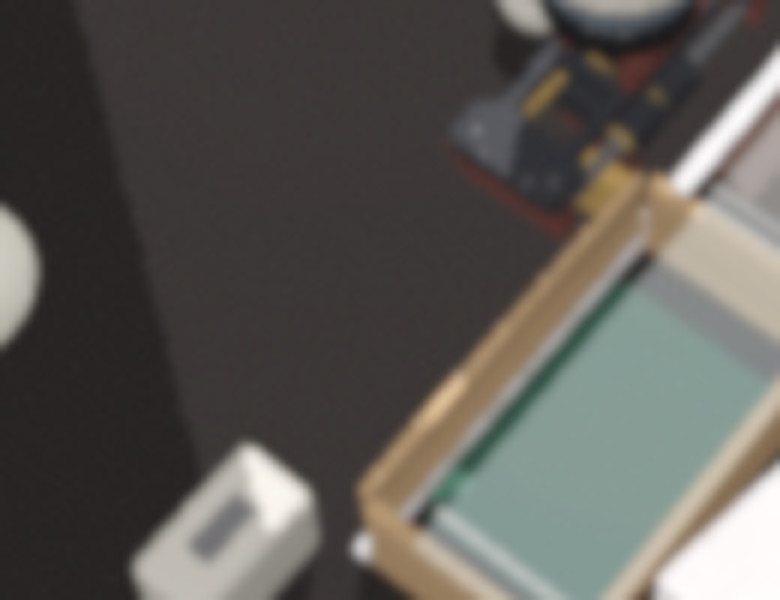

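Almost shut; push a bit more to feel the end stop.

Call:
send_rows --pt "0.002 0 0" --pt "0.002 0 0" --pt "0.002 0 0" --pt "0.001 0 0" --pt "0.001 0 0" --turn '[0,0,0,0,0]' --claw '[0,0,0,0,0]'

```text
t: 27.37
ee_pos: [0.6179, -0.042, 0.0293]
tool_rot: [[0.011, -1.0, -0.001], [-1.0, -0.011, 0.007], [-0.007, 0.001, -1.0]]
force: [1.0, 39.1, 3.5]
gripper_width: 0.0003
```

Call:
send_rows --pt "-0.008 0 0" --pt "-0.015 0.005 0" --pt "-0.01 0.01 -0.02" --pt "0 0.01 -0.035" --pt "0 0.02 -0.035" --turn '[0,0,0,0,0]' --claw '[0,0,0,0,0]'

```text
t: 27.78
ee_pos: [0.5724, -0.0146, 0.1192]
tool_rot: [[0.013, -1.0, -0.002], [-1.0, -0.013, -0.0], [0.0, 0.002, -1.0]]
force: [1.6, -0.7, 0.9]
gripper_width: 0.0006
```

Call:
send_rows --pt "0 0.03 -0.03" --pt "0 0.035 -0.03" --pt "0 0.035 -0.02" --pt "0 0.03 0" --pt "0 0 0" --turn '[0,0,0,0,0]' --claw '[0,0,0,0,0]'

```text
t: 28.2
ee_pos: [0.441, -0.0167, 0.1964]
tool_rot: [[0.012, -1.0, -0.002], [-1.0, -0.012, -0.0], [0.0, 0.002, -1.0]]
force: [-0.8, -0.3, -0.5]
gripper_width: 0.0005
```

```bash
python3 st.py; python3 -c "
from h import *
look('z')
robot.get_image('scene')
for q,z,x0 in (('candle',.008,[.397,.31,0]),('coaster',0,[.397,.31,0]),('clock',0,[.606,-.316,.07]),('dish',0,[.395,-.3,0]),('cream_jar',0,[.512,.039,0]),('balm_tin',0,[.443,.045,0]),('glasses_case',0,[.602,-.431,.13]),('remote',0,[.546,.422,1.14])):
    m,c=mask('scene',q)
    if m is not None: p,e=fit(q,{'scene':m},z,x0);print(q,p.round(3),round(e,3),round(c,2))
im=cv2.imread('pics/scene_z.png')[170:320,230:430];cv2.imwrite('pics/zz.png',cv2.resize(im,None,fx=4,fy=4,interpolation=cv2.INTER_CUBIC))"
```

```text
t 28.2 p [ 0.441  -0.0167  0.1964] yaw -89.34 w 0.0005 F [-0.8 -0.3 -0.5] q [-0.06  0.19  2.04 -0.    0.91  1.5 ]
candle [0.399 0.31  0.198] 0.068 0.78
coaster [0.397 0.31  0.   ] 1.0 0.66
clock [ 0.604 -0.316 -0.001] 0.111 0.56
dish [ 0.386 -0.297  0.25 ] 0.177 0.97
cream_jar [0.511 0.038 0.18 ] 0.175 0.84
balm_tin [0.441 0.044 0.025] 0.111 0.65
glasses_case [ 0.602 -0.431  0.13 ] 0.103 0.68
remote [0.543 0.422 1.139] 0.103 0.91
```

View pics/zz.png

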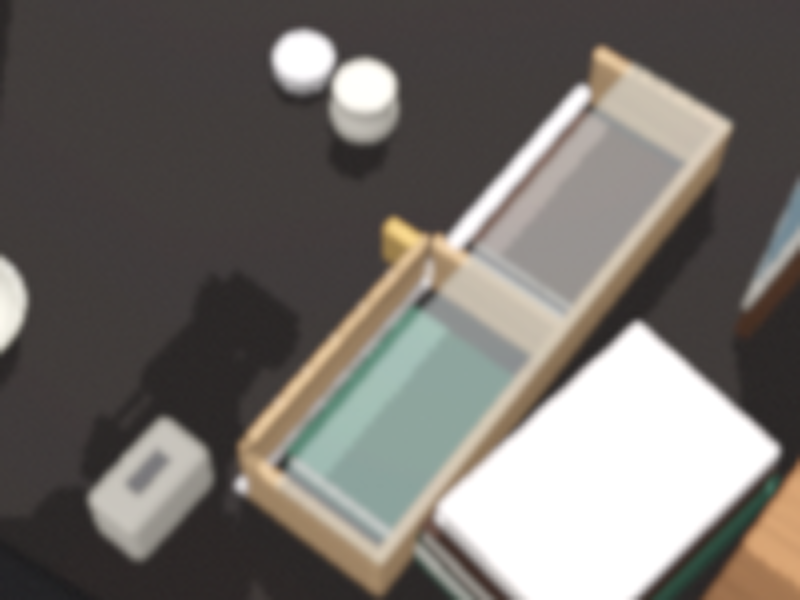

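View pics/scene_z.png

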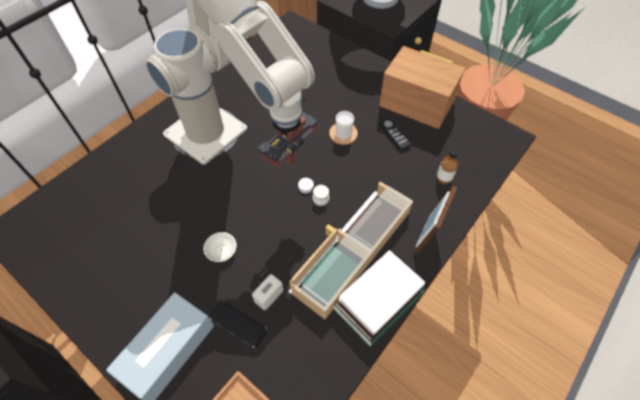

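```bash
python3 -c "
from workcell import robot
print(robot.job_done())"
```

```text
the job is handed in; nothing more can be done
None
```

The job is finished and handed in at about 28 s of the 72 s allowed. No verdict was reported.

**What I did**
- **Candle:** I set it on the coaster and released it.
- **Clock:** I pushed it sideways to the right in two goes. The first left its edge too close to the book's path.
- **Door and book:** I slid the door open, pushed the book straight into the bay with both open fingers until it met the back, then pushed the door to its end stop. The arm then backed off clear of everything.

**What the last checks showed**
- **Candle:** upright and about 2 mm from the coaster centre. In the last picture the network's coaster mask did not fit my model, so this uses the coaster position I measured at the start.
- **Clock:** standing, about 160 mm to the right of the bay's middle line.
- **Book:** flat and straight in the picture. The push force rose to about 13 N at the expected depth. The network could not fit the book once it was under the clear roof, so its depth rests on that force and the arm position.
- **Door:** shut over the bay in the picture. The end stop gave about 39 N at the wrist, just under the 40 N limit if that applies to the fingers.
- **Other things on the dresser:** all within a few millimetres of where they started. The dish fit poorly in the scene view both times, but its reading barely changed.

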